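# Fit the backplate and splined tap handle to a counter display valve

### The job

Fit the trim to the display valve on the bench: gently lower the channel-shaped backplate, lips up, over the valve's two locating pins until it lies flush on the valve body, and let go of it. Then put the tap handle on the stem, turning it until the splines mesh, push it fully home against the spring collar, and keep pressing: finish with the gripper still holding the handle hard down, because the spring lifts it again if you let go. Leave the jar, the yellow box and the white coupling where they are.

Things in the scene. Friction and masses are not known exactly. Their poses are not given: they have to be found in the camera images.
- valve: Fixed brass valve body 104 x 40 mm, flat top face 35 mm above the bench, on a steel foot 130 x 56 x 6 mm, pipe stubs at both ends. Origin: centre of its underside, bench level; x along its length, z up. Two upright 8 mm locating pins on the top face at x = -42 and +42 mm, y = 0, rise 14 mm above it, the last 4.5 mm tapered. The stem stands midway between them.
- stem: Fixed upright brass stem that does not turn. Origin: on its axis at the valve's top face (35 mm above the bench), z up. Six teeth 4 mm wide reach 14 mm from the axis, one along +x, then every 60 degrees: a six-pointed star from above. Tooth tops at z = 30 mm. A 17 mm round core goes on to z = 38 mm, tapered from 33 mm to a 10 mm tip. Its yaw is not lined up with the pins.
- collar (a joint): Steel spring collar round the stem, 30 mm in diameter: how far it is pressed down, in m. At 0 (released) its top is at z = 22 mm in the stem's frame. Its spring pushes up with about 4 N at 0 and about 10 N at 0.008, where the handle is fully home.
- backplate: Loose steel channel plate, about 300 g, flat on the bench, lips up: 110 (x) x 58 mm (y), floor 8 mm thick, a 4 mm thick lip along each long edge, 20 mm high overall. Origin: centre of its underside, z up. May be gripped across the 58 mm, outside both lips. 10.5 mm holes at x = -42 and +42 mm for the pins, a 38 mm hole in the middle for the stem. Fits either way round, overhanging the valve 9 mm each side.
- handle: Loose aluminium tap handle, about 180 g, upright on the bench: round hub 42 mm in diameter, 28 mm high, and on it a grip bar 60 mm long (x), 16 wide (y), from z = 28 to 58 mm. Origin: centre of the hub's underside, z up. In the stem's frame the origin is at z = 30 mm with tooth resting on tooth, 22 mm when meshed on the released collar, 14 mm when fully home (socket ceiling on the stem's tip).
- socket (a point): Mouth of the handle's splined socket, at the handle's origin and with its axes; 24 mm deep. Six inward teeth 3.6 mm wide reach to 10 mm from the axis. Between them are six grooves, one under each end of the bar (+x, -x) and every 60 degrees: it meshes when the bar's long direction lies along any tooth of the stem, with about 7 degrees of play either way.
- screw_jar: Bystander: clear jar with a green cap, 68 mm diameter, 100 mm high, origin at the centre of its underside. Leave it alone.
- junction_box: Bystander: open round yellow plastic box, 90 mm diameter, 50 mm high, origin at the centre of its underside. Leave it alone.
- coupling: Bystander: white plastic pipe coupling standing upright, 42 mm diameter, 45 mm high, origin at the centre of its underside. Leave it alone.
Mind the look-alikes: they are no part of the job. What is shaped like the handle but brown or pink is not meant. Of the things that look like the backplate, the larger one is meant.

How it is judged (in metres and radians):
On the way, in this order (a step that is already met when the one before it is completed fails the run):
1. the backplate lies flush over the pins and has been let go (horizontal distance between backplate and valve below 0.003 m and z of backplate in the frame of valve between 0.032 and 0.037 m and angle between backplate's own z axis and vertical below 0.04 rad and angle between the x axis of backplate and the x axis of valve, either way round below 0.1 rad and contact force between backplate and the fingers below 0.05 N), for 0.2 s.
2. the handle is meshed and pressed home by the gripper (z of handle in the frame of stem below 0.0165 m and horizontal distance between handle and stem below 0.003 m and angle between handle's own z axis and vertical below 0.06 rad and value of joint collar above 0.0055 m and contact force between handle and the fingers above 3 N), for 0.2 s.
At the end, for the whole second after the job is handed in: Backplate on the pins, within 2 mm of flush, 3 mm of centre, level, not touched. Handle meshed, upright, still, within 3 mm of the stem axis and 2.5 mm of fully home, collar pressed more than 5.5 mm, fingers on the handle with more than 3 N (all of step 1 and all of step 2 and linear speed of handle below 0.02 m/s); the arm keeps its last pose, push and grip.
It fails at once if a bystander is moved more than 30 mm (distance of any of screw_jar, junction_box, coupling from where it was at the start of the episode above 0.03 m).
It fails at once if the backplate is dropped or slammed onto the valve (faster than 0.45 m/s) (horizontal distance between backplate and valve below 0.03 m and z of backplate in the frame of valve below 0.06 m and linear speed of backplate above 0.45 m/s).
It also fails if it takes over 69 s, if anything falls off the work surface, if the arm or the gripper's body presses on something with over 40 N, if the wrist force passes 120 N, or if a joint passes its speed limit or range.

### The arm

A 6-joint arm with a two-finger parallel gripper is mounted at the origin on the work surface. World frame = base frame: x ahead of the robot, y to its left, z up, the work surface at z = 0. Lengths are in m, angles in degrees, forces in N, time in s.
With the tool pointing down it reaches from about 0.35 to 0.775 m from the base axis. Payload 7.3 kg.
Tool frame: the origin (TCP) lies at the very end of the fingers, on their centre line; the grasp point (between the pads) lies ctrl.grip_depth behind it (ctrl.grip_depth is the distance from the TCP to the grasp point, in m); z points along the fingers, x is the direction in which the jaws open and shut, and the axes are right-handed (so a half turn about z gives the same grasp; the last joint's range is limited). The gripper opens to 92 mm and grips with 3 to 60 N. Pads are 19 mm wide; open, the fingers measure 130 mm over their backs; the gripper's body (75 mm by 190 mm) begins 47 mm behind the grasp point.
Start: joints at [66.463, 19.595, 87.324, -0, 73.075, -8.365], TCP at [0.137, 0.507, 0.187] pointing down, gripper open.
Joint ranges: [-145.02, 145.02], [-44.19, 115.74], [2.07, 154.8], [-57.11, 237.11], [16.16, 152.29], [-177.93, 177.93]. Speed limits (degrees/s): [147.25, 147.25, 180, 180, 180, 180].

### API

Orientations are given as [roll, pitch, yaw] about the fixed x, y, z axes, in that order (R = Rz(yaw) Ry(pitch) Rx(roll)).
In Python, from workcell import monitor, optics, ctrl gives the robot as it stands.
- The arm moves only by the tool drive_tool, never from a script. Its argument "moves" is a list of rows, each an object with "offset": the shift along the world's x, y, z in cm, a list of three; "yaw": the turn about the world's z in degrees; "claw": the closure, from 0 (fully open) to 1 (shut). In form: [{"offset": [tx, ty, tz], "yaw": yaw, "claw": claw}, ...]. A call has 1 to 10 rows; each row shifts and turns the pose as measured when the row begins; what a row does not reach is not made up. A row lasts 1/8 s, in which the tool goes at most 62.5 mm and 10.7 degrees, less where a joint would pass 70% of its speed; a pose out of reach is approached as far as the arm can. A call with a gripper value outside its range is refused whole. The fingers move at their own pace and stop on an object; "newtons" is the grip in N (left out, the last holds). Time passes only in rows, so rows that do not move let the fingers close. It gives the time, the measured TCP pose, the force and the opening at its end, in the units of the state.
- monitor.observe(): the state, without advancing time (a new reading comes with each control period).
- optics.get_image(name): name is "side" or "top" or "wrist"; returns the picture (480x640x3 uint8, red, green, blue); there is no depth.
- optics.calibration(name): a dict with "fx", "fy", "cx", "cy" (pixels), "world_from_camera" (4x4, takes a point from camera to world coordinates). Camera axes: x right, y down, z forward; pixel columns grow to the right and rows downward; lengths in m; the calibration is good to about 2 mm. A picture is of the moment at which its call begins: read the wrist's pose just before it. calibration takes no time and is no camera call; for the wrist camera it gives the pose at the moment of the call.
- ctrl.sign_off(): hands the job in, once; it reports no verdict.
The state is a dict: "clock": time; "joint_positions": joint angles; "qvel": joint speeds; "effort": joint torques, N m; "ee_pos": TCP position; "ee_rot": TCP orientation; "wrist_force": force on the tool from outside, world axes, zero at the start; "moment": the same for the moment, N m; "width": finger opening in m.
Only numpy, scipy, OpenCV 4.12 (cv2) and the standard library are available. Lean on these libraries where they do the work, as an engineer would, in place of code of your own. Each camera call takes 0.05 s, during which the arm holds its last target.

## Working session

There is one attempt and no reset: what is moved stays moved. The work goes in short steps, Python scripts to look and compute and a tool call to move; the robot and the scene stay as the last step left them, time stands still between calls to the robot, and variables do not carry over. Pictures are saved under pics/ and viewed, and the job is handed in when it is done.

Besides the shell and the picture viewer there is one more tool, called after "Request:" in YAML: its name, and indented under it one key for each argument. drive_tool: Moves the arm, as the interface text tells. Its arguments: {"type":"object","properties":{"moves":{"type":"array"},"newtons":{"type":"number"}},"required":["moves"]}

```bash
mkdir -p pics; python3 - <<'E'
from workcell import monitor, optics, ctrl
import cv2
print(monitor.observe(), ctrl.grip_depth)
for n in ["side","top","wrist"]:
    im=optics.get_image(n); cv2.imwrite(f"pics/{n}0.png",im[:,:,::-1])
    c=optics.calibration(n); print(n,c)
E
ls
```

```text
{'clock': 0.0, 'joint_positions': array([ 6.64612577e+01,  1.96376930e+01,  8.73759729e+01,  1.00780550e-03,
        7.30746567e+01, -8.36669466e+00]), 'qvel': array([ 0.0509273 , -0.00740809, -0.0157759 , -0.01177706,  0.00829982,
       -0.02036469]), 'effort': array([ 1.07828469e-03, -4.31253612e+01, -2.44220495e+01,  7.16891815e-02,
        5.60832547e-02, -9.79618085e-05]), 'ee_pos': array([0.137204  , 0.50628182, 0.18674129]), 'ee_rot': array([-1.79986195e+02,  8.72423499e-02,  7.48276688e+01]), 'wrist_force': array([-0.10427434, -0.53271445,  0.0458654 ]), 'moment': array([-0.06162178,  0.01098443, -0.04862963]), 'width': 0.09183621693976479} 0.0188
side {'fx': 442.9505157228522, 'fy': 442.9505157228522, 'cx': 320.42741653649995, 'cy': 245.01237406405195, 'world_from_camera': array([[ 0.83450341, -0.41247844,  0.36532944,  0.32168179],
       [-0.55085267, -0.64001095,  0.53567463, -0.39564504],
       [ 0.01286061, -0.64826501, -0.76130617,  0.68279754],
       [ 0.        ,  0.        ,  0.        ,  1.        ]])}
top {'fx': 581.6438693319899, 'fy': 581.6438693319899, 'cx': 314.7814334266251, 'cy': 237.21763856187494, 'world_from_camera': array([[ 0.00475361, -0.99977004,  0.02091119,  0.56036487],
       [-0.99993093, -0.00497706, -0.01064679,  0.04029308],
       [ 0.01074842, -0.02085913, -0.99972465,  1.08247766],
       [ 0.        ,  0.        ,  0.        ,  1.        ]])}
wrist {'fx': 375.2208041149604, 'fy': 375.2208041149604, 'cx': 318.21490178835376, 'cy': 239.4219898417228, 'world_from_camera': array([[ 0.26241164,  0.91948543,  0.29272285,  0.05667476],
       [ 0.96495488, -0.24957779, -0.08107414,  0.52885752],
       [-0.00148937,  0.30373914, -0.95275407,  0.38529739],
       [ 0.        ,  0.        ,  0.        ,  1.        ]])}
pics
```

View pics/top0.png

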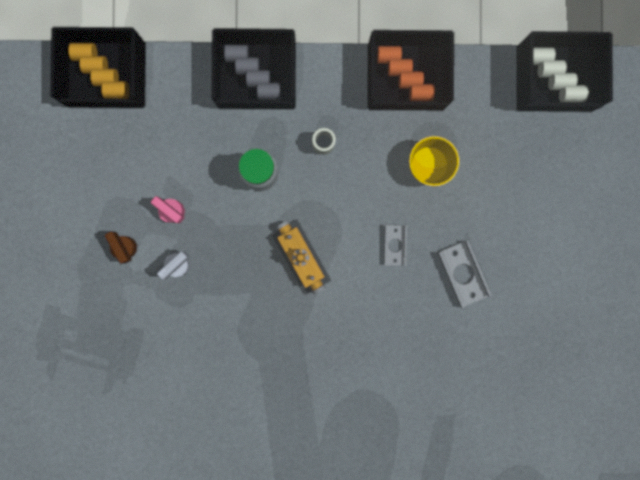

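View pics/side0.png

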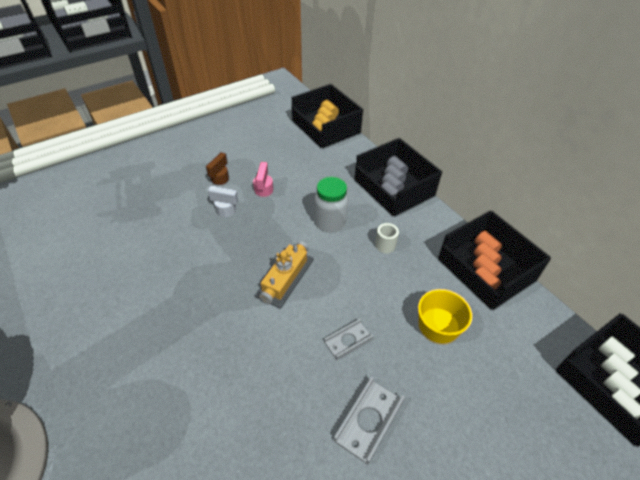

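View pics/wrist0.png

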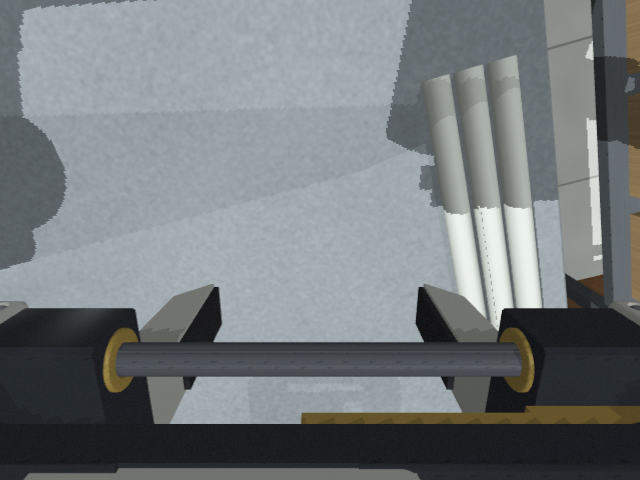

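The top picture shows:
- **Plates:** a small one at (394,245) and a larger one at (463,273). The larger is meant.
- **Handle shapes:** brown at (121,247), pink at (169,210) and silver at (173,265). The silver aluminium one is meant.
- **Valve:** at (300,257).

I'll confirm these in enlarged crops.

```bash
python3 - <<'E'
import cv2
im=cv2.imread("pics/top0.png")
def crop(c0,r0,w,h,s,name):
    cv2.imwrite("pics/"+name,cv2.resize(im[r0:r0+h,c0:c0+w],None,fx=s,fy=s,interpolation=cv2.INTER_CUBIC))
crop(370,210,130,100,6,"c_plate.png")
crop(260,210,80,90,6,"c_valve.png")
crop(95,190,100,100,6,"c_handle.png")
E
```

```text
(no output)
```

View pics/c_plate.png

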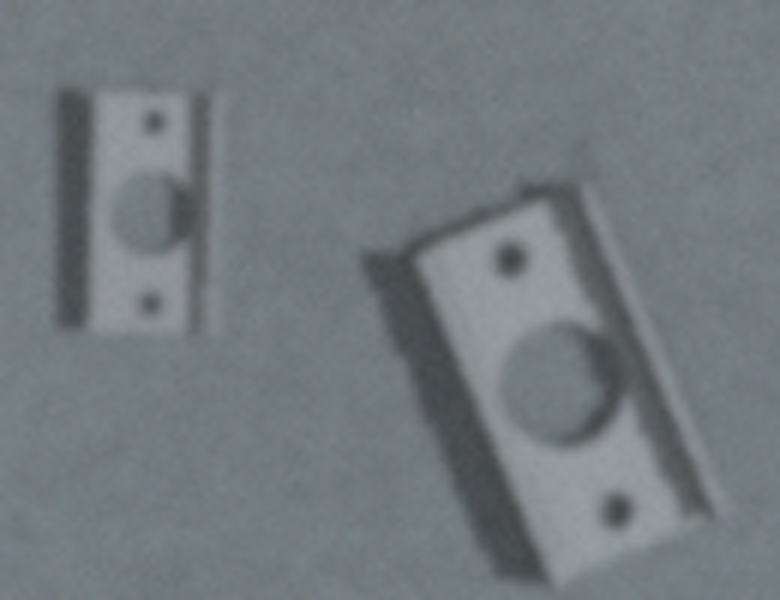

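View pics/c_valve.png

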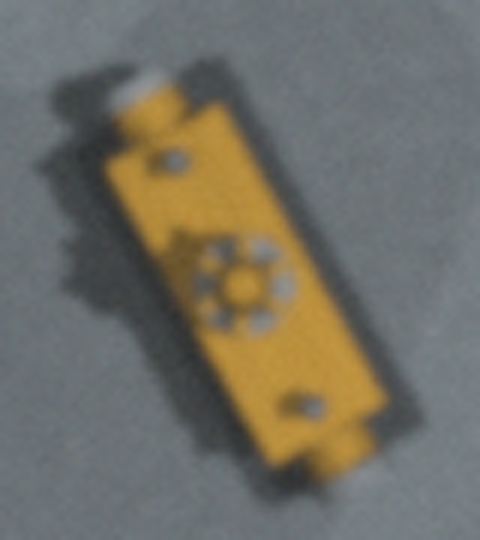

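View pics/c_handle.png

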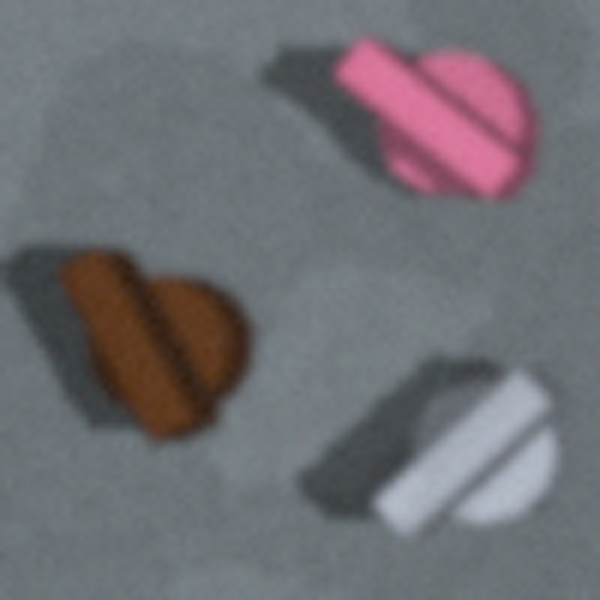

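Both crops agree. The larger plate's pin holes are at about (455,253) and (473,295), and its 38 mm hole is at about (463,273). The silver handle is at (173,265). Next I compute positions.

```bash
cat > h.py <<'E'
import numpy as np, cv2
from workcell import monitor, optics, ctrl
def ray(cal,u,v,z):
    T=np.array(cal["world_from_camera"]); d=T[:3,:3]@np.array([(u-cal["cx"])/cal["fx"],(v-cal["cy"])/cal["fy"],1.])
    o=T[:3,3]; return o+d*(z-o[2])/d[2]
def proj(cal,p):
    T=np.array(cal["world_from_camera"]); q=T[:3,:3].T@(np.array(p)-T[:3,3])
    return np.array([cal["fx"]*q[0]/q[2]+cal["cx"],cal["fy"]*q[1]/q[2]+cal["cy"]])
def shot(n,name):
    s=monitor.observe(); c=optics.calibration(n); im=optics.get_image(n)[:,:,::-1].copy()
    cv2.imwrite(f"pics/{name}.png",im); import pickle; pickle.dump((s,c),open(f"pics/{name}.pkl","wb")); return s,c,im
def crop(im,c0,r0,w,h,s,name):
    cv2.imwrite(f"pics/{name}.png",cv2.resize(im[r0:r0+h,c0:c0+w],None,fx=s,fy=s,interpolation=cv2.INTER_CUBIC))
def un(u,v,c0,r0,s): return (u+.5)/s-.5+c0,(v+.5)/s-.5+r0
def ang(a,b): return np.degrees(np.arctan2(b[1]-a[1],b[0]-a[0]))
E
python3 - <<'E'
from h import *
c=optics.calibration("top")
def P(u,v,c0,r0,z): return ray(c,*un(u,v,c0,r0,6),z)
a,b=P(511,260,370,210,.008),P(617,511,370,210,.008); m=P(563,384,370,210,.008)
print("plate",a,b,(a+b)/2,m,np.linalg.norm(a-b),ang(b,a))
a,b=P(177,160,260,210,.049),P(313,405,260,210,.049)
print("valve",(a+b)/2,np.linalg.norm(a-b),ang(b,a), P(244,287,260,210,.073))
k=[P(*q,260,210,.035) for q in [(107,170),(222,105),(385,400),(270,465)]]
print("body",np.mean(k,0),np.linalg.norm(k[0]-k[1]),np.linalg.norm(k[1]-k[2]))
# bar top corners
k=[P(*q,95,190,.058) for q in [(520,370),(552,405),(405,537),(374,503)]]
print("handle",np.mean(k,0),np.linalg.norm(k[0]-k[1]),np.linalg.norm(k[1]-k[2]),ang(k[2],k[1]))
for n,q in dict(jar=(257,167,.1),cp=(324,140,.045),box=(434,161,.05)).items(): print(n,ray(c,*q))
E
```

```text
plate [ 0.55505606 -0.23046118  0.008     ] [ 0.47786914 -0.26319842  0.008     ] [ 0.5164626 -0.2468298  0.008    ] [ 0.5169007  -0.24653042  0.008     ] 0.08384239612457475 22.98322879769424
valve [0.54733313 0.05464048 0.049     ] 0.08291374794709067 29.334469293662206 [0.54631589 0.05457908 0.073     ]
body [0.54642081 0.05452943 0.035     ] 0.039624847008065275 0.10111306238385291
handle [0.53140999 0.2803022  0.058     ] 0.013898561647177166 0.057541838798457146 -47.64011931235086
jar [0.69926552 0.12816897 0.1       ]
cp [0.75627542 0.01356321 0.045     ]
box [ 0.71905126 -0.18279944  0.05      ]
```

Request:
drive_tool:
  moves:
    - {"offset": [3.5,-3.5,0.2],"yaw": -10.5,"claw": 0}
    - {"offset": [3.5,-3.5,0.2],"yaw": -10.5,"claw": 0}
    - {"offset": [3.5,-3.5,0.2],"yaw": -10.5,"claw": 0}
    - {"offset": [3.5,-3.5,0.2],"yaw": -10.5,"claw": 0}
    - {"offset": [3.5,-3.5,0],"yaw": -10.5,"claw": 0}
    - {"offset": [3.5,-3.5,0],"yaw": -10.5,"claw": 0}
    - {"offset": [3.5,-3.5,0],"yaw": -10.5,"claw": 0}
    - {"offset": [3.5,-3.5,0],"yaw": -10.5,"claw": 0}
    - {"offset": [3.5,-3.5,0],"yaw": -10.5,"claw": 0}
    - {"offset": [3.5,-3.5,0],"yaw": -10.5,"claw": 0}

```text
clock: 1.4
ee_pos: [0.4934, 0.1457, 0.1932]
ee_rot: [-180.0, 0.2, -32.5]
wrist_force: [-0.1, 0.4, 0.2]
width: 0.0919
```

Request:
drive_tool:
  moves:
    - {"offset": [2.7,-4.5,0.3],"yaw": -10,"claw": 0}
    - {"offset": [2.7,-4.5,0.2],"yaw": -10,"claw": 0}
    - {"offset": [0,0,0],"yaw": -8,"claw": 0}
    - {"offset": [0,0,0],"yaw": 0,"claw": 0}

```text
clock: 1.9
ee_pos: [0.5503, 0.0491, 0.1962]
ee_rot: [179.9, 0.3, -61.7]
wrist_force: [0.1, 0.7, 0.2]
width: 0.0916
```

```bash
python3 - <<'E'
from h import *
s,c,im=shot("wrist","w_valve"); print(s["ee_pos"],s["ee_rot"],s["clock"])
p=proj(c,[.547,.0546,.049]); print(p)
print(proj(c,s["ee_pos"]))
u,v=p.astype(int); crop(im,u-75,v-75,150,150,5,"w_valve_c"); print(u-75,v-75)
E
```

```text
[0.550303   0.0490727  0.19623942] [179.9088442    0.27730071 -61.69785005] 1.9
[313.13677108 211.0939733 ]
[319.93552578 270.90017122]
238 136
```

View pics/w_valve.png

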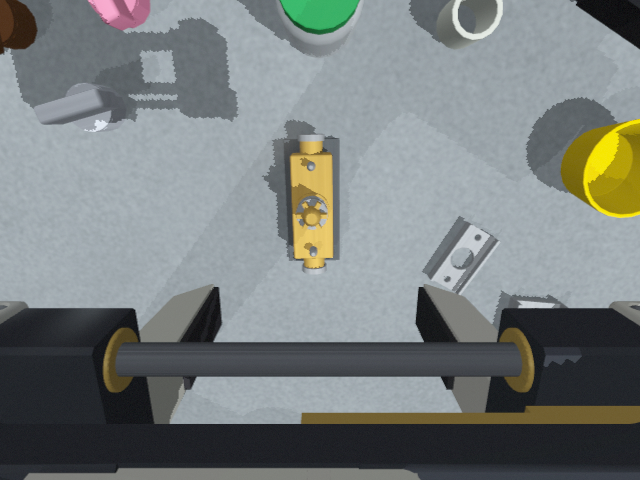

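View pics/w_valve_c.png

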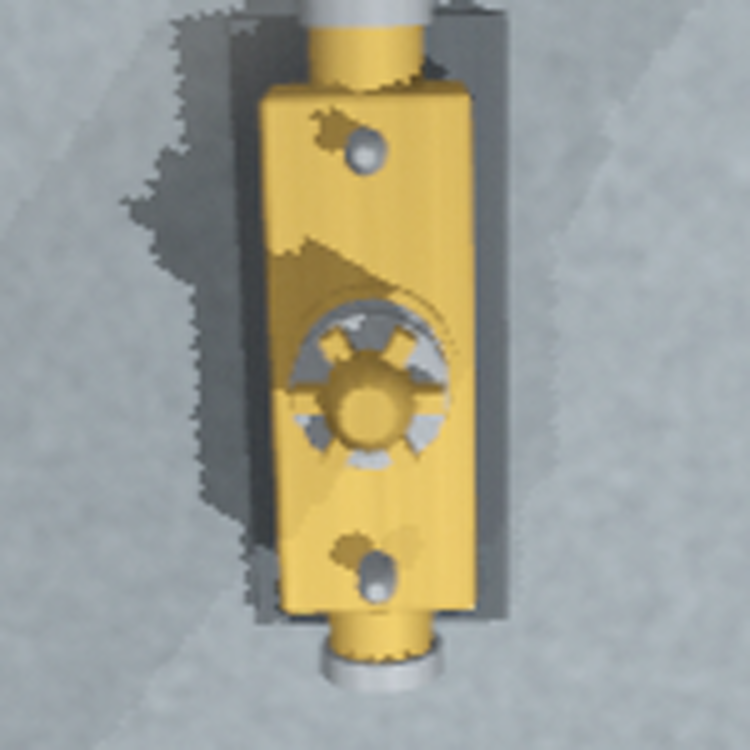

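The wrist crop shows pin tips at about (366,152) and (378,591), tooth tips at (295,397) and (447,398), and the stem tip at (369,412).

```bash
python3 - <<'E'
from h import *
import pickle
s,c=pickle.load(open("pics/w_valve.pkl","rb"))
P=lambda u,v,z: ray(c,*un(u,v,238,136,5),z)
a,b=P(366,152,.049),P(378,591,.049); print("pins",a,b,(a+b)/2,np.linalg.norm(a-b),ang(b,a))
k=[P(*q,.035) for q in [(263,97),(471,95),(476,608),(283,612)]]
print("body",np.mean(k,0),np.linalg.norm(k[0]-k[1]),np.linalg.norm(k[1]-k[2]),ang(k[2],k[1]),ang(k[3],k[0]))
a,b=P(292,397,.065),P(449,398,.065); print("teeth",(a+b)/2,np.linalg.norm(a-b),ang(a,b))
# upper teeth
a=P(330,340,.065);b=P(406,340,.065);print(ang(P(369.5,397.5,.065),a),ang(P(369.5,397.5,.065),b))
print("tip",P(369,412,.073))
E
```

```text
pins [0.58312846 0.07623737 0.049     ] [0.50918779 0.03440505 0.049     ] [0.54615813 0.05532121 0.049     ] 0.0849539107695868 29.49924207739448
body [0.54592858 0.05524139 0.035     ] 0.03904053023631937 0.10263439360452654 29.463486832806023 29.22575077567498
teeth [0.54662047 0.05555569 0.065     ] 0.02836849201345494 -62.051234260146884
61.797763561405404 -3.626398707189813
tip [0.54601764 0.05534395 0.073     ]
```

Request:
drive_tool:
  moves:
    - {"offset": [-0.5,-5.5,0],"yaw": -1,"claw": 0}
    - {"offset": [-0.5,-5.5,0],"yaw": -1,"claw": 0}
    - {"offset": [-0.5,-5.5,0],"yaw": -1,"claw": 0}
    - {"offset": [-0.7,-5.5,0],"yaw": -1,"claw": 0}
    - {"offset": [-0.7,-5.5,0],"yaw": -1,"claw": 0}
    - {"offset": [0,-2,0],"yaw": 0,"claw": 0}
    - {"offset": [0,0,0],"yaw": 0,"claw": 0}

```text
clock: 2.82
ee_pos: [0.5195, -0.2472, 0.1962]
ee_rot: [180.0, 0.3, -64.9]
wrist_force: [0.5, 0.2, 0.0]
width: 0.0917
```

```bash
python3 - <<'E'
from h import *
s,c,im=shot("wrist","w_plate"); print(s["ee_pos"],s["ee_rot"],s["clock"])
p=proj(c,[.5165,-.247,.008]); print(p)
u,v=p.astype(int); crop(im,u-75,v-75,150,150,5,"w_plate_c"); print(u-75,v-75)
E
```

```text
[ 0.51945042 -0.2472249   0.19615952] [179.95789766   0.30758416 -64.89935875] 2.825
[318.62486933 204.24491935]
243 129
```

View pics/w_plate_c.png

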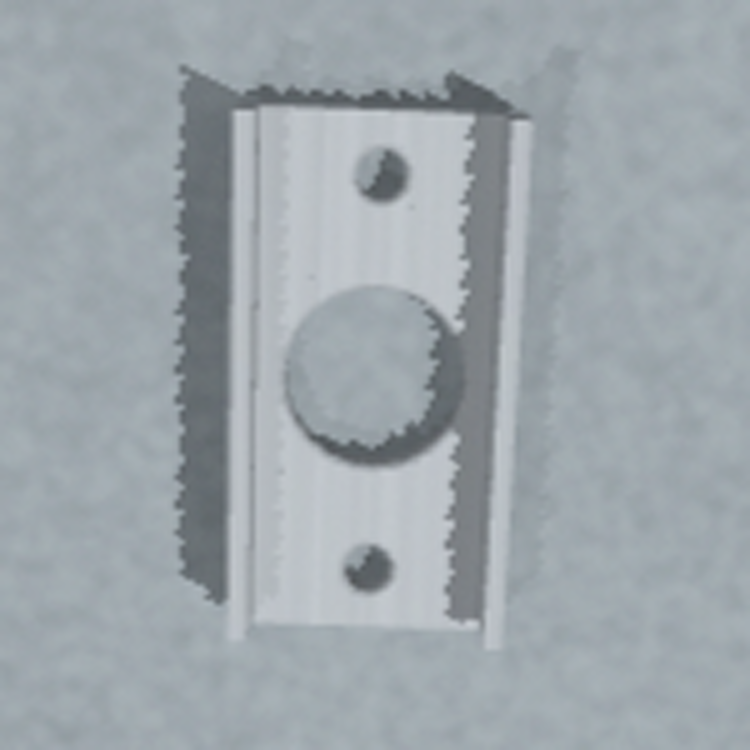

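The crop shows the larger plate. Its pin holes are at (382,174) and (367,567), and the big hole's centre is at (375,375).

```bash
python3 - <<'E'
from h import *
import pickle
s,c=pickle.load(open("pics/w_plate.pkl","rb"))
P=lambda u,v,z: ray(c,*un(u,v,243,129,5),z)
a,b=P(382,174,.008),P(367.5,567,.008); m=P(375,375,.008)
print((a+b)/2,m,np.linalg.norm(a-b),ang(b,a))
k=[P(*q,.02) for q in [(232,108),(532,120),(500,648),(229,640)]]
print(np.mean(k,0),ang(k[3],k[0]),ang(k[2],k[1]),np.linalg.norm(k[0]-k[1]))
E
```

```text
[ 0.51625993 -0.24581205  0.008     ] [ 0.51666819 -0.2457339   0.008     ] 0.08404946256896609 22.9534924116693
[ 0.51594649 -0.245691    0.02      ] 23.370342779593194 22.94094666865884 0.05852601160280792
```

Request:
drive_tool:
  moves:
    - {"offset": [-0.3,0.15,-3],"yaw": -2.1,"claw": 0}
    - {"offset": [0,0,-5],"yaw": 0,"claw": 0}
    - {"offset": [0,0,-5],"yaw": 0,"claw": 0}
    - {"offset": [0,0,-3],"yaw": 0,"claw": 0}
    - {"offset": [0,0,0],"yaw": 0,"claw": 0}

```text
clock: 3.5
ee_pos: [0.5192, -0.2333, 0.0343]
ee_rot: [-179.8, 0.3, -66.1]
wrist_force: [0.2, 0.0, 0.7]
width: 0.0918
```

Request:
drive_tool:
  moves:
    - {"offset": [-0.3,-1.2,0],"yaw": -1,"claw": 0}
    - {"offset": [0,0,0],"yaw": 0,"claw": 0}

```text
clock: 3.75
ee_pos: [0.5182, -0.2453, 0.0373]
ee_rot: [-179.7, 0.1, -66.9]
wrist_force: [-0.8, -0.2, -0.3]
width: 0.0917
```

Request:
drive_tool:
  moves:
    - {"offset": [-0.2,0,-1.3],"yaw": 0,"claw": 0}
    - {"offset": [0,0,-1],"yaw": 0,"claw": 0}
    - {"offset": [0,0,0],"yaw": 0,"claw": 0}

```text
clock: 4.12
ee_pos: [0.5168, -0.246, 0.0146]
ee_rot: [-179.6, -0.1, -67.0]
wrist_force: [0.8, -0.4, 0.9]
width: 0.0916
```

Request:
drive_tool:
  moves:
    - {"offset": [0,0,-0.9],"yaw": 0,"claw": 0}
    - {"offset": [0,0,-0.1],"yaw": 0,"claw": 0}
    - {"offset": [-0.05,0.03,0],"yaw": 0,"claw": 0}

```text
clock: 4.5
ee_pos: [0.5163, -0.2457, 0.0038]
ee_rot: [-179.6, -0.1, -67.0]
wrist_force: [-0.5, -0.4, 0.9]
width: 0.0915
```

```bash
python3 - <<'E'
from h import *
s,c,im=shot("wrist","w_pg"); print(s["ee_pos"],s["ee_rot"],s["clock"],s["wrist_force"])
E
```

```text
[ 0.5162812  -0.24571718  0.00376427] [-1.79592207e+02 -6.60983099e-02 -6.69738346e+01] 4.5 [-0.49057407 -0.40846417  0.91959734]
```

View pics/w_pg.png

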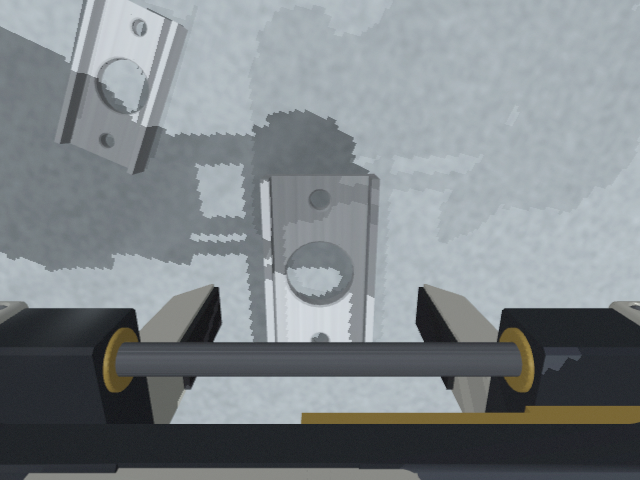

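The plate is centred between the fingers, with its big hole at (319,271), right at the TCP's projection. Closing the gripper.

Request:
drive_tool:
  moves:
    - {"offset": [0,0,0],"yaw": 0,"claw": 0.2}
    - {"offset": [0,0,0],"yaw": 0,"claw": 0.4}
    - {"offset": [0,0,0],"yaw": 0,"claw": 0.5}
    - {"offset": [0,0,0],"yaw": 0,"claw": 0.5}
    - {"offset": [0,0,0],"yaw": 0,"claw": 0.5}
  newtons: 30

```text
clock: 5.18
ee_pos: [0.5165, -0.2458, 0.0044]
ee_rot: [-179.6, -0.1, -67.0]
wrist_force: [0.2, 0.6, 0.2]
width: 0.0479
```

The opening reads 48 mm where I expected 58, so I look before lifting.

```bash
python3 - <<'E'
from h import *
s,c,im=shot("wrist","w_pg2"); print(s["ee_pos"],s["width"])
s,c,im=shot("side","s_pg2")
p=proj(c,[.5165,-.2458,.01]).astype(int); print(p)
crop(im,max(p[0]-100,0),max(p[1]-100,0),200,150,4,"s_pg2c")
E
```

```text
[ 0.51653306 -0.24581243  0.00440282] 0.0478745019940216
[368 418]
```

View pics/w_pg2.png

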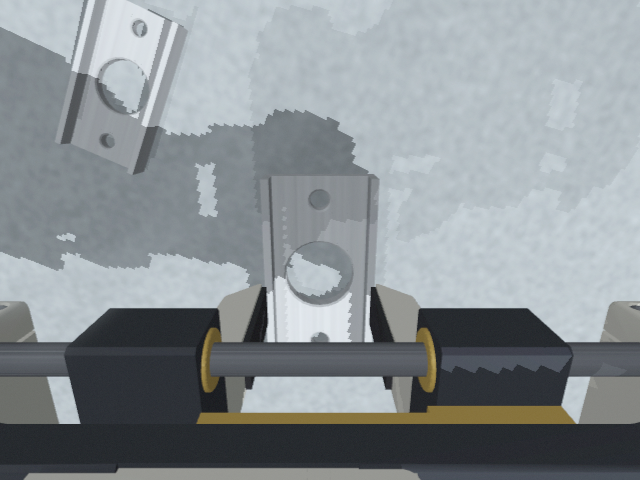

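View pics/s_pg2c.png

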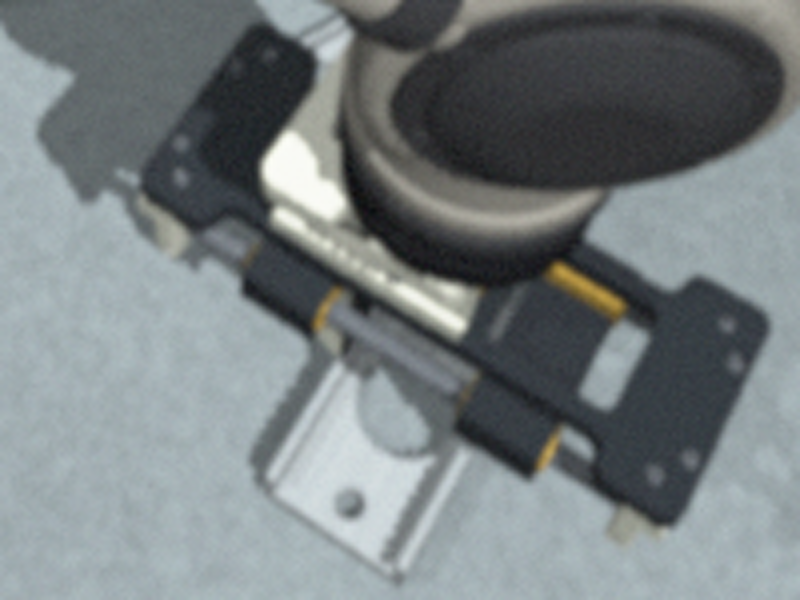

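Request:
drive_tool:
  moves:
    - {"offset": [0,0,0],"yaw": 0,"claw": 0.55}
    - {"offset": [0,0,0],"yaw": 0,"claw": 0.55}

```text
clock: 5.52
ee_pos: [0.5165, -0.2458, 0.0043]
ee_rot: [-179.6, -0.1, -67.0]
wrist_force: [0.6, -0.2, 0.0]
width: 0.0414
```

```bash
python3 - <<'E'
from h import *
s,c,im=shot("wrist","w_pg3"); crop(im,180,150,280,250,2.8,"w_pg3c"); print(c["world_from_camera"]); print(proj(c,s["ee_pos"]))
E
```

```text
[[ 0.39052128 -0.87946973 -0.27207743  0.59007506]
 [-0.92059099 -0.37233197 -0.11781821 -0.21308874]
 [ 0.00231442  0.29648255 -0.95503547  0.20334713]
 [ 0.          0.          0.          1.        ]]
[319.82774425 270.79223892]
```

View pics/w_pg3c.png

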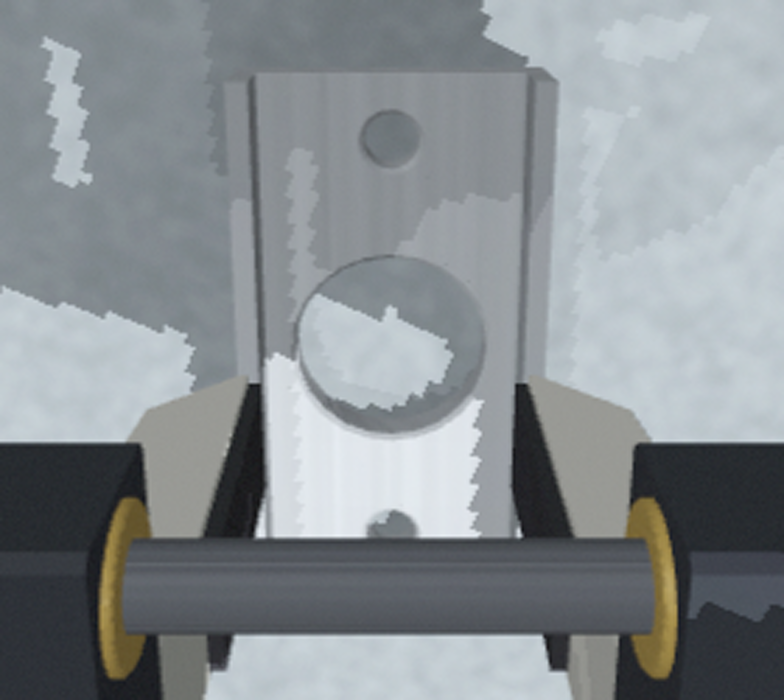

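The wrist picture shows the fingertips passing in front of the lips (crop corners (262,383) and (512,383)), and nothing blocked the closing. With the jaw opening at 41.4 mm, the 89 px between the corners puts the tips at a depth of 0.1735 m. That is about 40 mm short of the reported TCP at 0.2145 m. The fingers therefore end about 40 mm above where `ee_pos` says, contrary to the interface text. The camera height itself checks out, because the hole pitch measured 84.0 mm. I'll work with this measured 40 mm offset: open, go lower in small steps, and watch the force.

Request:
drive_tool:
  moves:
    - {"offset": [0,0,0],"yaw": 0,"claw": 0.1}
    - {"offset": [0,0,0],"yaw": 0,"claw": 0.1}
    - {"offset": [0,0,0],"yaw": 0,"claw": 0.1}
    - {"offset": [0,0,-0.7],"yaw": 0,"claw": 0.1}
    - {"offset": [0,0,-0.7],"yaw": 0,"claw": 0.1}
    - {"offset": [0,0,0],"yaw": 0,"claw": 0.1}

```text
clock: 6.32
ee_pos: [0.5162, -0.2456, -0.011]
ee_rot: [-179.6, -0.1, -67.0]
wrist_force: [0.2, 0.7, -0.1]
width: 0.0824
```

Request:
drive_tool:
  moves:
    - {"offset": [0,0,-0.7],"yaw": 0,"claw": 0.1}
    - {"offset": [0,0,-0.7],"yaw": 0,"claw": 0.1}
    - {"offset": [0,0,-0.5],"yaw": 0,"claw": 0.1}
    - {"offset": [0,0,-0.2],"yaw": 0,"claw": 0.1}
    - {"offset": [0,0,0],"yaw": 0,"claw": 0.1}

```text
clock: 6.95
ee_pos: [0.5161, -0.2456, -0.0338]
ee_rot: [-179.6, -0.1, -67.0]
wrist_force: [-0.1, 1.0, 0.6]
width: 0.0826
```

```bash
python3 - <<'E'
from h import *
s,c,im=shot("wrist","w_pg4"); crop(im,180,150,280,250,2.8,"w_pg4c"); print(s["ee_pos"])
E
```

```text
[ 0.51613132 -0.24556548 -0.03381975]
```

View pics/w_pg4c.png

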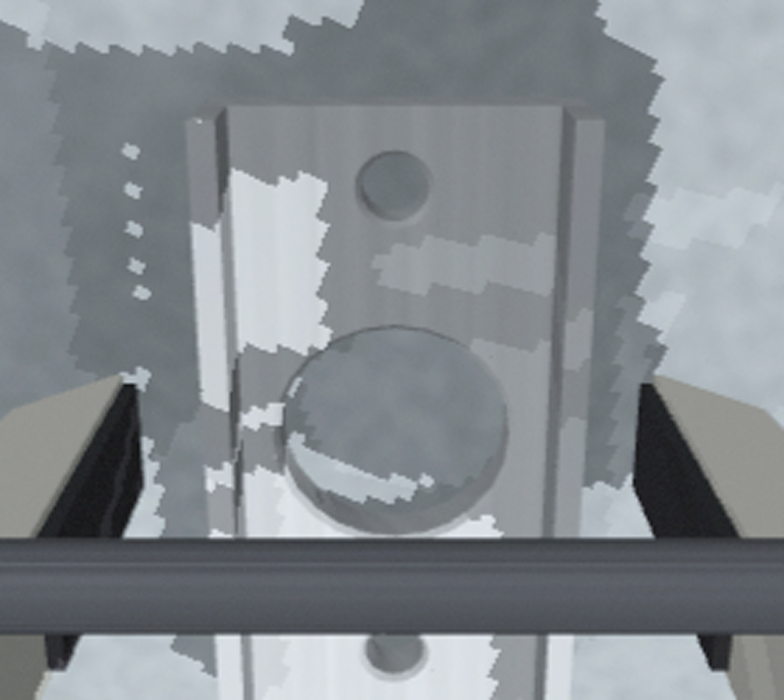

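The tips are now beside the lips and the plate is centred between them. Closing.

Request:
drive_tool:
  moves:
    - {"offset": [0,0,-0.1],"yaw": 0,"claw": 0.3}
    - {"offset": [0,0,0],"yaw": 0,"claw": 0.45}
    - {"offset": [0,0,0],"yaw": 0,"claw": 0.5}
    - {"offset": [0,0,0],"yaw": 0,"claw": 0.5}
  newtons: 35

```text
clock: 7.5
ee_pos: [0.5165, -0.2459, -0.0343]
ee_rot: [-179.6, -0.1, -67.0]
wrist_force: [0.2, 0.5, -1.3]
width: 0.0577
```

Request:
drive_tool:
  moves:
    - {"offset": [0,0,1],"yaw": 0,"claw": 0.5}
    - {"offset": [0,0,2],"yaw": 0,"claw": 0.5}
    - {"offset": [0,0,3],"yaw": 0,"claw": 0.5}
    - {"offset": [0,0,4],"yaw": 0,"claw": 0.5}
    - {"offset": [0,0,3],"yaw": 0,"claw": 0.5}
    - {"offset": [0,0,0],"yaw": 0,"claw": 0.5}

```text
clock: 8.25
ee_pos: [0.5145, -0.2445, 0.1003]
ee_rot: [-179.7, 0.1, -67.0]
wrist_force: [0.5, 0.5, -3.2]
width: 0.0573
```

```bash
python3 - <<'E'
from h import *
s,c,im=shot("wrist","w_lift"); crop(im,180,150,280,250,2.8,"w_liftc"); print(s["ee_pos"],s["wrist_force"])
E
```

```text
[ 0.51452974 -0.24449365  0.10034219] [ 0.45976799  0.53233619 -3.17369712]
```

View pics/w_liftc.png

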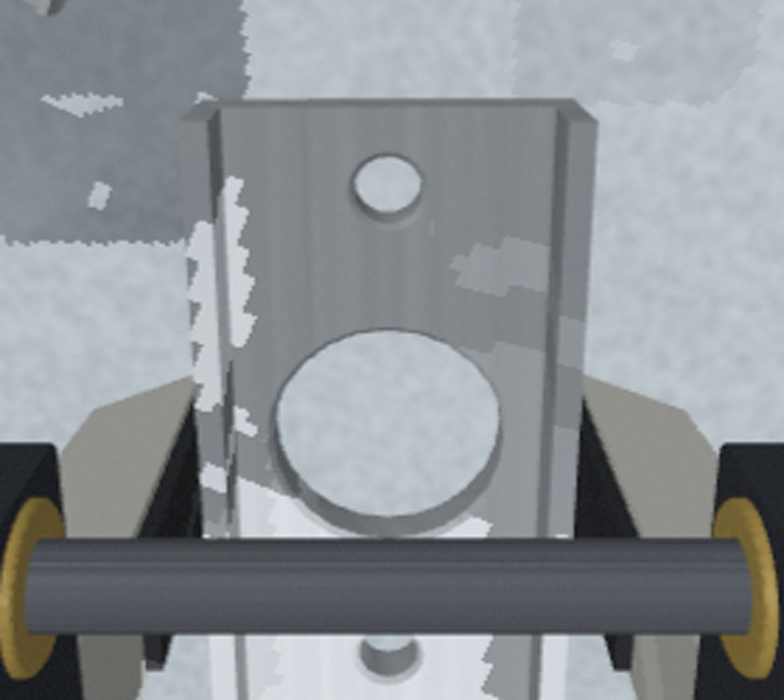

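The plate is held level. The holes appear at (388,183) and (388,423) in the crop, so I can work out the plate's pose in the hand.

```bash
python3 - <<'E'
from h import *
import pickle
s,c=pickle.load(open("pics/w_lift.pkl","rb"))
z=s["ee_pos"][2]+.0343+.008
P=lambda u,v: ray(c,*un(u,v,180,150,2.8),z)
a,b=P(388,183),P(388,423)
t=s["ee_pos"]; y=np.radians(s["ee_rot"][2]); R=np.array([[np.cos(y),np.sin(y)],[np.sin(y),-np.cos(y)]]) # tool x,y axes cols
print(a,b,np.linalg.norm(a-b),ang(b,a), "rel tool",R.T@(b-t)[:2])
E
```

```text
[ 0.55369226 -0.22693397  0.14264219] [ 0.51636817 -0.2427694   0.14264219] 0.04054440337499885 22.989966856183802 rel tool [-0.00086765 -0.00236644]
```

```bash
python3 - <<'E'
from h import *
import pickle
for n,a,b,dz in [("w_pg4",(393,186),(396,430),.0418),("w_lift",(388,183),(388,423),.0423),("w_lift",(388,183),(388,423),.0363)]:
    s,c=pickle.load(open(f"pics/{n}.pkl","rb"))
    z=s["ee_pos"][2]+dz
    P=lambda u,v: ray(c,*un(u,v,180,150,2.8),z)
    a,b=P(*a),P(*b); t=s["ee_pos"]; y=np.radians(s["ee_rot"][2]); R=np.array([[np.cos(y),np.sin(y)],[np.sin(y),-np.cos(y)]])
    print(np.linalg.norm(a-b),ang(b,a),R.T@(a-t)[:2],R.T@(b-t)[:2])
    # predicted pixels for undisturbed plate centred on tool
    for yy in (-.042,0): print(yy, proj(c,np.r_[t[:2]+R@np.array([0,yy]),z]), end=" ")
    print()
E
```

```text
0.041465449988157405 23.75392981515852 [-0.00018727 -0.04222672] [ 0.00033975 -0.00076462]
-0.042 [320.47039744 216.61938418] 0 [320.37181082 304.74205136] 
0.04054440337499885 22.989966856183802 [-0.00084    -0.04291084] [-0.00086765 -0.00236644]
-0.042 [320.20890504 217.10166076] 0 [320.12939353 305.38311504] 
0.042098414627951615 22.98996685618378 [-0.00084415 -0.04145469] [-0.00087287  0.00064371]
-0.042 [320.14874535 213.83968153] 0 [320.07597899 299.52913104]
```

```bash
python3 - <<'E'
from h import *
im=cv2.imread("pics/w_lift.png"); crop(im,235,180,165,120,4.8,"w_lift_d")
E
```

```text
(no output)
```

View pics/w_lift_d.png

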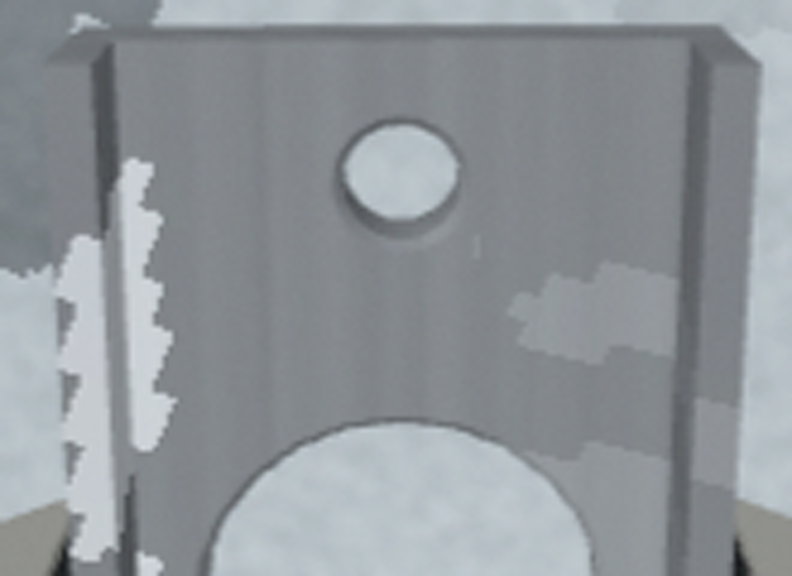

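```bash
python3 - <<'E'
from h import *
import pickle
from scipy.optimize import least_squares
from scipy.spatial.transform import Rotation as Ro
s,c=pickle.load(open("pics/w_lift.pkl","rb"))
pts=[((400,178),(0,-42,8)),((115,42),(-25,-55,8)),((690,38),(25,-55,8)),((45,65),(-29,-55,20)),((760,63),(29,-55,20)),((95,65),(-25,-55,20)),((705,63),(25,-55,20)),((405,420),(0,-19,8)),((208,560),(-19,-3.5,8)),((594,560),(19,-3.5,8))]
# second: far crop points from w_liftc (crop 180,150,2.8): hole lower top-rim
uv=np.array([un(*p[0],235,180,4.8) for p in pts]); X=np.array([p[1] for p in pts])/1000.
t=s["ee_pos"]; Rt=Ro.from_euler("xyz",s["ee_rot"],degrees=True).as_matrix()
def model(q):
    # plate frame: x,y as tool x,y ; z up => tool coords (x,y,-z)
    L=X*[1,1,-1]; L=Ro.from_rotvec(q[3:]).apply(L)+q[:3]
    W=(Rt@L.T).T+t
    return np.array([proj(c,w) for w in W])
# height of underside: tool z = -.0343
for free in (6,4):
    f=(lambda q:(model(q)-uv)[:8].ravel()) if free==6 else (lambda q:(model(np.r_[q[:3],0,0,q[3]])-uv)[:8].ravel())
    x0=np.zeros(free); x0[2]=-.0343
    r=least_squares(f,x0); J=np.linalg.inv(r.jac.T@r.jac); 
    print(np.round(r.x[:3]*1000,2),np.degrees(r.x[3:]).round(2),"rms",np.sqrt(np.mean(r.fun**2)),"sd",np.sqrt(np.diag(J))[:3]*1000)
E
```

```text
[ -0.49   0.09 -33.08] [ 0.27  0.56 -0.3 ] rms 0.40867587388054255 sd [0.55568208 0.36579078 1.09518165]
[ -0.66   0.17 -33.26] [-0.23] rms 0.4245816293786964 sd [0.31085165 0.22555432 0.84138554]
```

The fit puts the plate level in the hand, within 0.6 mm of centre, with its underside about 34 mm above the reported TCP. Now over the valve.

Request:
drive_tool:
  moves:
    - {"offset": [0.5,3,0],"yaw": 1,"claw": 0.5}
    - {"offset": [0.5,5,0],"yaw": 1,"claw": 0.5}
    - {"offset": [0.5,5,0],"yaw": 1,"claw": 0.5}
    - {"offset": [0.5,5,0],"yaw": 1,"claw": 0.5}
    - {"offset": [0.5,5,0],"yaw": 1,"claw": 0.5}
    - {"offset": [0.4,4,0],"yaw": 1,"claw": 0.5}
    - {"offset": [0,2,0],"yaw": 0,"claw": 0.5}
    - {"offset": [0,0,0],"yaw": 0,"claw": 0.5}

```text
clock: 9.3
ee_pos: [0.5328, 0.0563, 0.0834]
ee_rot: [179.1, 1.1, -60.9]
wrist_force: [0.3, 0.1, -2.7]
width: 0.0576
```

Request:
drive_tool:
  moves:
    - {"offset": [0.7,-0.1,0],"yaw": 0.3,"claw": 0.5}
    - {"offset": [0.6,0,0],"yaw": 0,"claw": 0.5}
    - {"offset": [0,0,0],"yaw": 0,"claw": 0.5}
    - {"offset": [0,0,0],"yaw": 0,"claw": 0.5}

```text
clock: 9.8
ee_pos: [0.5461, 0.0523, 0.0814]
ee_rot: [178.9, 1.2, -60.8]
wrist_force: [0.5, 0.6, -2.5]
width: 0.0578
```

```bash
cat > aim.py <<'E'
from h import *
from scipy.spatial.transform import Rotation as Ro
def predict(s,c,im,name,plate=(-.0005,.0001,-.0338),pyaw=-0.3):
    t=s["ee_pos"]; Rt=Ro.from_euler("xyz",s["ee_rot"],degrees=True).as_matrix()
    R=Rt@Ro.from_euler("z",pyaw,degrees=True).as_matrix()
    o=t+Rt@np.array(plate)
    up=-R[:,2]; ax=R[:,1]
    print("plate centre",o,"axis yaw",np.degrees(np.arctan2(-ax[1],-ax[0])),"tilt",np.degrees(np.arccos(up[2])), "dz along axis per 84mm",ax[2]*84, "per58",R[2,0]*58)
    V=np.array([.5461,.0553,.035])
    print("need dx dy mm",(V-o)[:2]*1000)
    return o
E
python3 - <<'E'
from aim import *
s,c,im=shot("wrist","w_over"); predict(s,c,im,"x"); crop(im,235,180,165,120,4.8,"w_overc")
s2,c2,im2=shot("side","s_over"); p=proj(c2,[.546,.055,.06]).astype(int); crop(im2,p[0]-80,p[1]-60,160,120,5,"s_overc")
E
```

```text
plate centre [0.54663865 0.05234704 0.11517221] axis yaw 29.546558862688624 tilt 1.587326072127205 dz along axis per 84mm 1.5422190333987185 per58 -1.2030471135947856
need dx dy mm [-0.53865345  2.95296195]
```

View pics/w_overc.png

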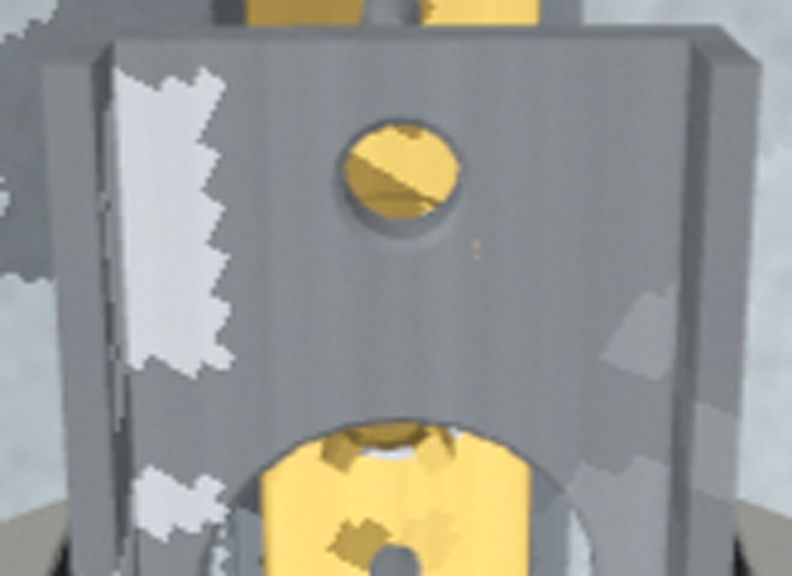

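View pics/s_overc.png

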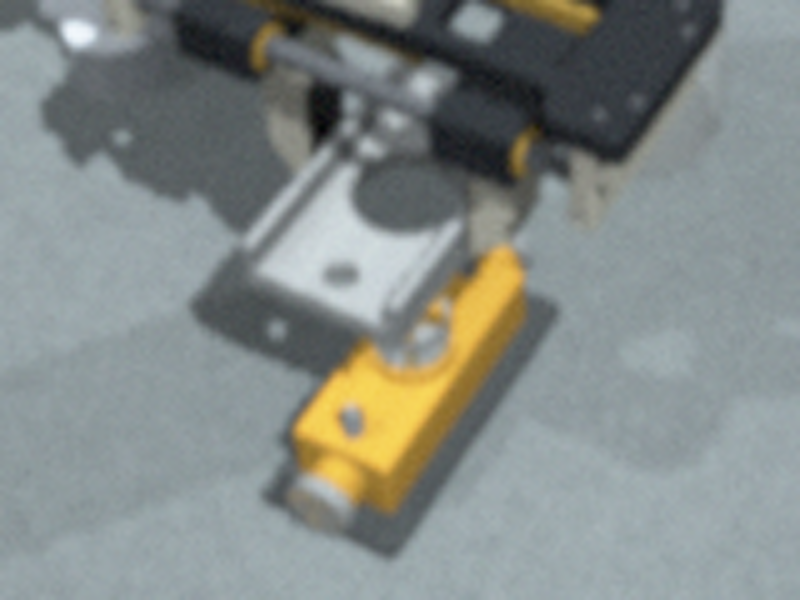

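Request:
drive_tool:
  moves:
    - {"offset": [-0.05,0.3,-1],"yaw": 0,"claw": 0.5}
    - {"offset": [0,0,-1],"yaw": 0,"claw": 0.5}
    - {"offset": [0,0,-0.8],"yaw": 0,"claw": 0.5}
    - {"offset": [0,0,0],"yaw": 0,"claw": 0.5}

```text
clock: 10.4
ee_pos: [0.5447, 0.0558, 0.0511]
ee_rot: [178.9, 1.2, -60.8]
wrist_force: [0.4, 0.5, -2.8]
width: 0.0578
```

```bash
python3 - <<'E'
from aim import *
s,c,im=shot("wrist","w_over2"); print(s["ee_pos"],s["ee_rot"]);predict(s,c,im,"x"); crop(im,235,180,165,120,4.8,"w_over2c")
E
```

```text
[0.54472372 0.05575712 0.05106427] [178.8961026    1.21099657 -60.75375544]
plate centre [0.54530937 0.05583938 0.08486294] axis yaw 29.569565533298057 tilt 1.6385727629657034 dz along axis per 84mm 1.6086190466729762 per58 -1.2316221586985967
need dx dy mm [ 0.7906251  -0.53937608]
```

View pics/w_over2c.png

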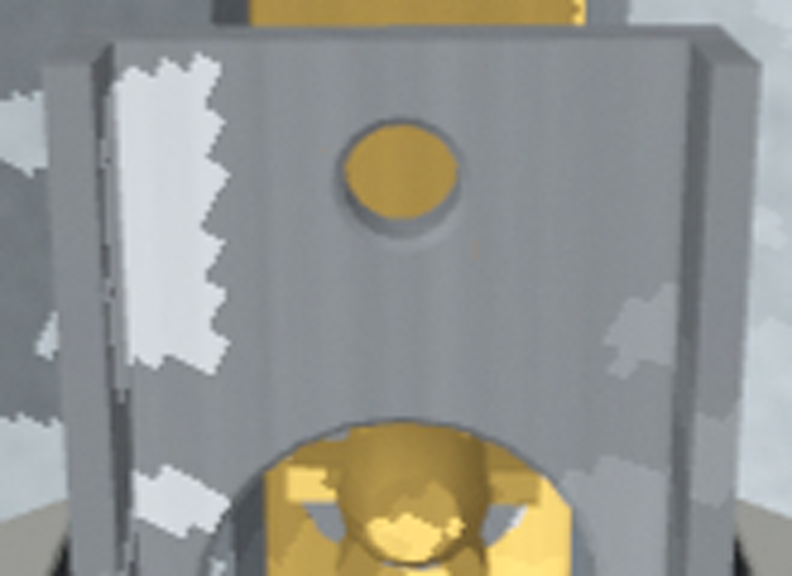

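Request:
drive_tool:
  moves:
    - {"offset": [0.08,-0.05,-0.7],"yaw": 0,"claw": 0.5}
    - {"offset": [0,0,-0.7],"yaw": 0,"claw": 0.5}
    - {"offset": [0,0,-0.7],"yaw": 0,"claw": 0.5}
    - {"offset": [0,0,0],"yaw": 0,"claw": 0.5}

```text
clock: 10.95
ee_pos: [0.5462, 0.0552, 0.0292]
ee_rot: [179.0, 1.2, -60.8]
wrist_force: [-0.1, -0.3, -3.1]
width: 0.0575
```

```bash
python3 - <<'E'
from aim import *
s,c,im=shot("wrist","w_over3"); print(s["ee_pos"],s["ee_rot"]);predict(s,c,im,"x"); crop(im,235,180,165,120,4.8,"w_over3c")
E
```

```text
[0.5461854  0.05515996 0.02923638] [178.96461819   1.16905116 -60.75749566]
plate centre [0.54672372 0.05524401 0.06303583] axis yaw 29.563616804571538 tilt 1.5615848794894949 dz along axis per 84mm 1.5085562660583847 per58 -1.188808006991232
need dx dy mm [-0.62371865  0.05598896]
```

View pics/w_over3c.png

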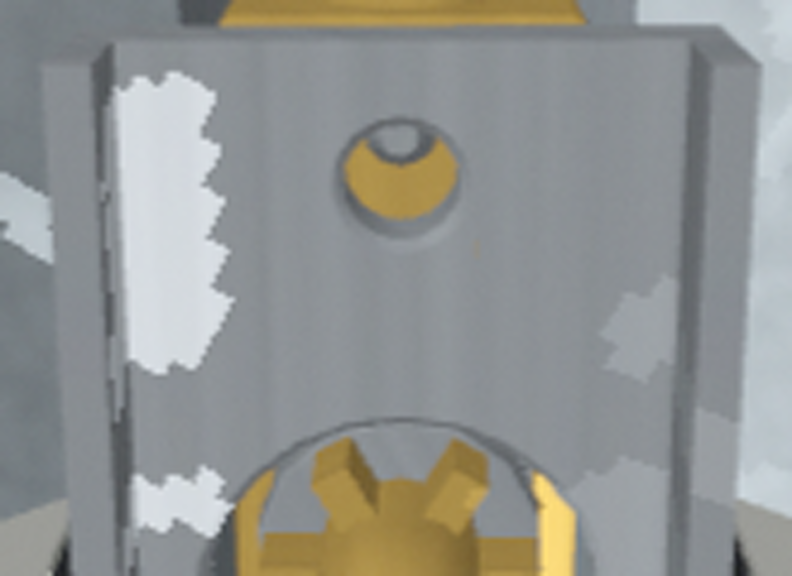

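```bash
python3 - <<'E'
from aim import *
import pickle
s,c=pickle.load(open("pics/w_over3.pkl","rb"))
print(ray(c,*un(400,142,235,180,4.8),.049), np.array([.5461,.0553])+.042*np.array([np.cos(np.radians(29.4)),np.sin(np.radians(29.4))]))
z=.0635+.008
print(ray(c,*un(400,178,235,180,4.8),.0723))
# tooth mid-edges left tip / right tip at z .065
E
```

```text
[0.58173957 0.07588728 0.049     ] [0.58269098 0.07591796]
[0.58423731 0.07673042 0.0723    ]
```

Request:
drive_tool:
  moves:
    - {"offset": [-0.1,-0.02,-0.4],"yaw": 0,"claw": 0.5}
    - {"offset": [0,0,-0.4],"yaw": 0,"claw": 0.5}
    - {"offset": [0,0,0],"yaw": 0,"claw": 0.5}

```text
clock: 11.38
ee_pos: [0.5457, 0.0549, 0.0214]
ee_rot: [179.0, 1.1, -60.8]
wrist_force: [0.1, 0.9, -2.7]
width: 0.0576
```

```bash
python3 - <<'E'
from aim import *
s,c,im=shot("wrist","w_over4"); print(s["ee_pos"],s["ee_rot"]);predict(s,c,im,"x"); crop(im,290,190,60,40,12,"w_over4c");crop(im,235,180,165,220,2.7,"w_over4d")
E
```

```text
[0.54569863 0.05494293 0.02143168] [179.0371851    1.12218704 -60.75083703]
plate centre [0.54618609 0.05503025 0.0552319 ] axis yaw 29.56800536150997 tilt 1.4785796347959979 dz along axis per 84mm 1.4025901469733926 per58 -1.1409936111465802
need dx dy mm [-0.08608769  0.26975414]
```

View pics/w_over4c.png

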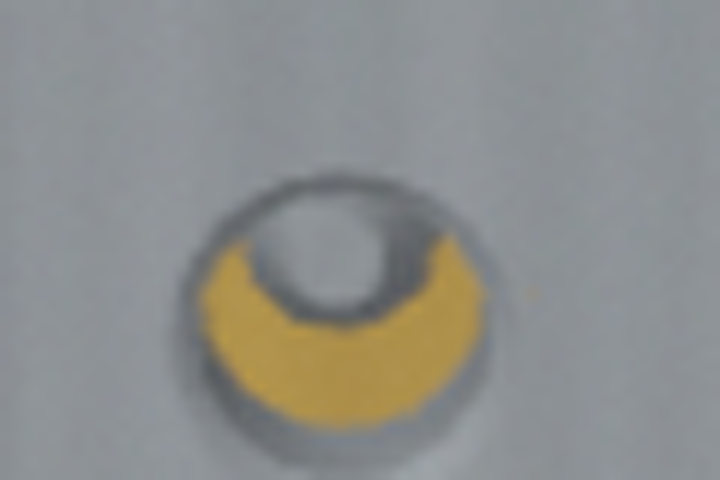

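View pics/w_over4d.png

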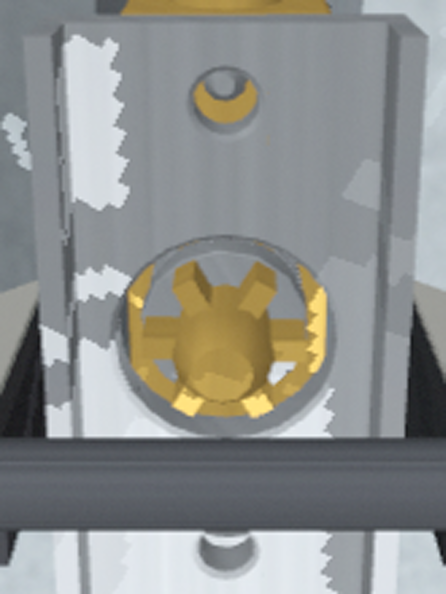

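```bash
python3 - <<'E'
from aim import *
import pickle
from scipy.spatial.transform import Rotation as Ro
s,c=pickle.load(open("pics/w_over4.pkl","rb"))
print("pin",ray(c,*un(340,255,290,190,12),.049))
for zz in (.0625,.0635): print("hole top rim",ray(c,*un(338,325,290,190,12),zz))
t=s["ee_pos"]; R=Ro.from_euler("xyz",s["ee_rot"],degrees=True).as_matrix()
for y,z in((-.042,-.0418),(-.042,-.0338),(.042,-.0418)):
  w=t+R@np.array([-.0005,y,z]);print("fit hole",w,proj(c,w))
E
```

```text
pin [0.58230747 0.07612718 0.049     ]
hole top rim [0.58315476 0.07637224 0.0625    ]
hole top rim [0.58340156 0.0764866  0.0635    ]
fit hole [0.58310035 0.07553885 0.06252194] [319.33765273 217.66794845]
fit hole [0.58290651 0.07560985 0.0545246 ] [319.28046728 213.25166618]
fit hole [0.50983394 0.03447741 0.06393316] [319.31464083 381.3609667 ]
```

Request:
drive_tool:
  moves:
    - {"offset": [-0.07,0,-0.4],"yaw": 0,"claw": 0.5}
    - {"offset": [0,0,-0.4],"yaw": 0,"claw": 0.5}
    - {"offset": [0,0,0],"yaw": 0,"claw": 0.5}

```text
clock: 11.8
ee_pos: [0.5452, 0.0549, 0.0132]
ee_rot: [179.1, 1.1, -60.8]
wrist_force: [-0.2, -0.7, -2.9]
width: 0.0579
```

Request:
drive_tool:
  moves:
    - {"offset": [0,0,-0.3],"yaw": 0,"claw": 0.5}
    - {"offset": [0,0,-0.3],"yaw": 0,"claw": 0.5}
    - {"offset": [0,0,0],"yaw": 0,"claw": 0.5}

```text
clock: 12.18
ee_pos: [0.5452, 0.0549, 0.0067]
ee_rot: [179.1, 1.1, -60.8]
wrist_force: [0.9, -0.4, -2.7]
width: 0.0576
```

Request:
drive_tool:
  moves:
    - {"offset": [0,0,-0.25],"yaw": 0,"claw": 0.5}
    - {"offset": [0,0,-0.2],"yaw": 0,"claw": 0.5}
    - {"offset": [0,0,0],"yaw": 0,"claw": 0.5}

```text
clock: 12.55
ee_pos: [0.5454, 0.0549, 0.0022]
ee_rot: [179.1, 1.1, -60.8]
wrist_force: [-0.4, -0.5, -2.1]
width: 0.0576
```

Request:
drive_tool:
  moves:
    - {"offset": [0,0,-0.15],"yaw": 0,"claw": 0.5}
    - {"offset": [0,0,-0.1],"yaw": 0,"claw": 0.5}
    - {"offset": [0,0,0],"yaw": 0,"claw": 0.5}

```text
clock: 12.92
ee_pos: [0.5454, 0.0549, 0.0015]
ee_rot: [179.1, 1.1, -60.7]
wrist_force: [-0.9, 0.2, -1.1]
width: 0.0574
```

```bash
python3 - <<'E'
from h import *
s,c,im=shot("wrist","w_set"); print(s["ee_pos"],s["wrist_force"]); crop(im,235,180,165,220,2.7,"w_setd")
E
```

```text
[0.54541877 0.05486618 0.00153342] [-0.91200477  0.24228304 -1.08543584]
```

View pics/w_setd.png

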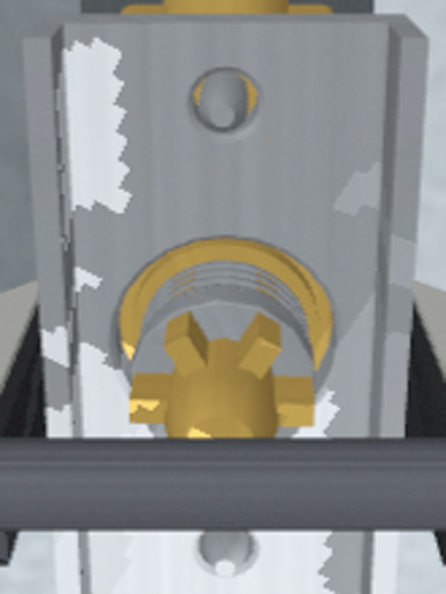

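Both pins are through their holes (upper at (225,105), lower at (223,555)) and the force shows the plate touching down. Releasing.

Request:
drive_tool:
  moves:
    - {"offset": [0,0,0],"yaw": 0,"claw": 0.3}
    - {"offset": [0,0,0],"yaw": 0,"claw": 0.2}
    - {"offset": [0,0,0],"yaw": 0,"claw": 0.1}
    - {"offset": [0,0,0],"yaw": 0,"claw": 0.1}

```text
clock: 13.48
ee_pos: [0.5464, 0.0548, 0.0014]
ee_rot: [179.2, 1.0, -60.7]
wrist_force: [0.6, 0.3, 0.1]
width: 0.0816
```

Request:
drive_tool:
  moves:
    - {"offset": [0,0,1.5],"yaw": 0,"claw": 0.1}
    - {"offset": [0,0,2],"yaw": 0,"claw": 0.1}
    - {"offset": [0,0,3],"yaw": 0,"claw": 0.1}
    - {"offset": [0,0,3],"yaw": 0,"claw": 0.1}
    - {"offset": [0,0,3],"yaw": 0,"claw": 0.1}
    - {"offset": [0,0,0],"yaw": 0,"claw": 0.1}

```text
clock: 14.22
ee_pos: [0.5468, 0.0548, 0.1354]
ee_rot: [179.4, 0.9, -60.7]
wrist_force: [0.6, 0.1, -0.9]
width: 0.0824
```

```bash
python3 - <<'E'
from h import *
s,c,im=shot("wrist","w_rel"); print(s["ee_pos"],s["wrist_force"]); 
p=proj(c,[.5461,.0553,.05]).astype(int); print(p); crop(im,p[0]-75,p[1]-75,150,150,5,"w_relc")
s,c,im=shot("side","s_rel"); p=proj(c,[.5461,.0553,.05]).astype(int); crop(im,p[0]-60,p[1]-50,120,100,6,"s_relc")
E
```

```text
[0.54681617 0.05480463 0.13542449] [ 0.63346098  0.05137943 -0.86353278]
[320 228]
```

View pics/w_relc.png

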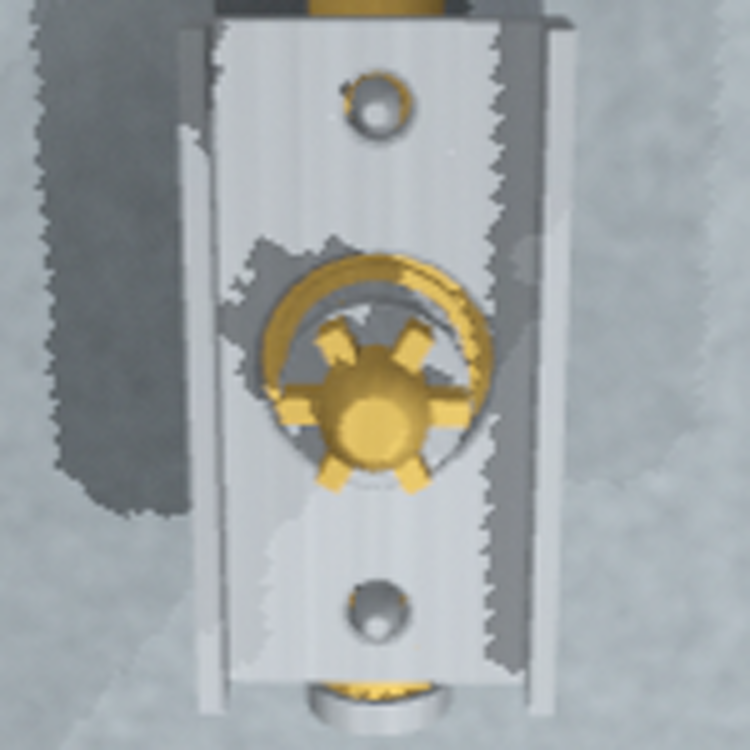

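View pics/s_relc.png

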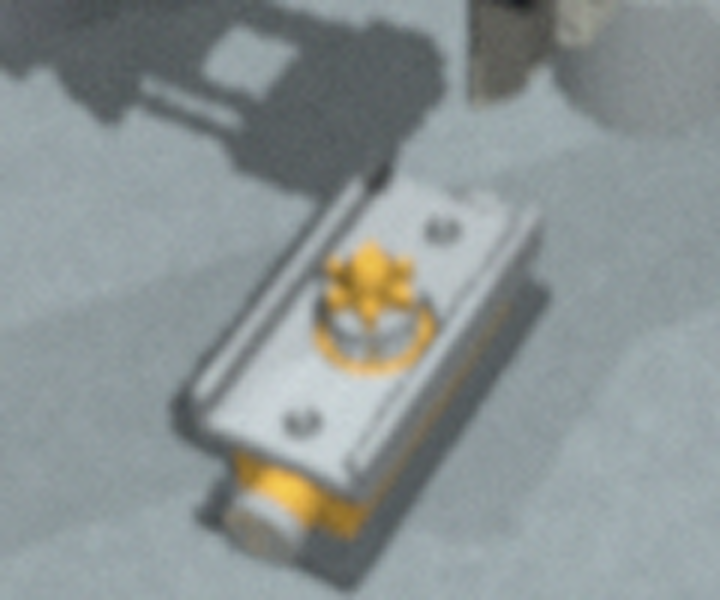

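The plate is flush, with both pins showing centred in their holes at crop (378,105) and (379,610). Going to look over the silver handle, turning the jaws across its bar.

Request:
drive_tool:
  moves:
    - {"offset": [-0.2,2.4,0.8],"yaw": 10.5,"claw": 0.4}
    - {"offset": [-0.2,2.4,0.6],"yaw": 10.5,"claw": 0.4}
    - {"offset": [-0.2,2.4,0.4],"yaw": 10.5,"claw": 0.4}
    - {"offset": [-0.2,2.4,0.4],"yaw": 10.5,"claw": 0.4}
    - {"offset": [-0.2,2.4,0.4],"yaw": 10.5,"claw": 0.4}
    - {"offset": [-0.2,2.4,0.4],"yaw": 10.5,"claw": 0.4}
    - {"offset": [-0.2,2.4,0.3],"yaw": 10.5,"claw": 0.4}
    - {"offset": [-0.2,2.4,0.2],"yaw": 10.5,"claw": 0.4}
    - {"offset": [0,2.4,0.2],"yaw": 10.5,"claw": 0.4}
    - {"offset": [0,1.5,0],"yaw": 9,"claw": 0.4}

```text
clock: 15.58
ee_pos: [0.5201, 0.2899, 0.1568]
ee_rot: [178.8, 2.4, 45.3]
wrist_force: [0.2, -0.1, -0.5]
width: 0.0551
```

```bash
python3 - <<'E'
from h import *
import pickle
s,c=pickle.load(open("pics/w_rel.pkl","rb"))
P=lambda u,v,z: ray(c,*un(u,v,245,153,5),z)
a,b=P(277,409,.065),P(470,413,.065); print("teeth",(a+b)/2,np.linalg.norm(a-b),ang(a,b))
a,b=P(335,322,.065),P(416,490,.065); print("teeth",(a+b)/2,np.linalg.norm(a-b),ang(a,b))
a,b=P(418,322,.065),P(332,490,.065); print("teeth",(a+b)/2,np.linalg.norm(a-b),ang(a,b))
print("tip",P(373,430,.073))
a,b=P(377,102,.049),P(378,625,.049); print("pins",(a+b)/2,np.linalg.norm(a-b),ang(b,a))
a,b=P(379,106,.043),P(379,610,.043); print("holes",(a+b)/2,np.linalg.norm(a-b),ang(b,a))
s=monitor.observe(); print(s["ee_pos"],s["ee_rot"])
E
```

```text
teeth [0.54560498 0.05556259 0.065     ] 0.028915852268743283 -61.752791362859654
teeth [0.54631781 0.05551142 0.065     ] 0.028970279479113563 -125.96617848412032
teeth [0.54618225 0.05573239 0.065     ] 0.029371013406209085 -176.7104489731774
tip [0.54529562 0.05535273 0.073     ]
pins [0.54654418 0.0555788  0.049     ] 0.08581598518110073 29.415877477170188
holes [0.54601265 0.05507813 0.043     ] 0.08427126335405863 29.32492050117532
[0.52006076 0.28987284 0.15676813] [178.79038788   2.43526415  45.26298463]
```

Request:
drive_tool:
  moves:
    - {"offset": [1.1,-0.9,0],"yaw": -3,"claw": 0.4}
    - {"offset": [0,0,0],"yaw": 0,"claw": 0.4}
    - {"offset": [0,0,0],"yaw": 0,"claw": 0.4}

```text
clock: 15.95
ee_pos: [0.5302, 0.2798, 0.1537]
ee_rot: [178.9, 2.8, 42.0]
wrist_force: [0.1, -0.8, 0.6]
width: 0.0552
```

```bash
python3 - <<'E'
from h import *
s,c,im=shot("wrist","w_hd"); print(s["ee_pos"],s["ee_rot"],s["joint_positions"]); 
p=proj(c,[.531,.280,.058]).astype(int); print(p); crop(im,p[0]-75,p[1]-75,150,150,5,"w_hdc")
E
```

```text
[0.53017152 0.27980304 0.15369941] [178.89170871   2.75179312  41.96037041] [ 21.69718992  30.5408182   75.28701898  -2.05021925  76.37863098
 -19.76854129]
[325 225]
```

View pics/w_hd.png

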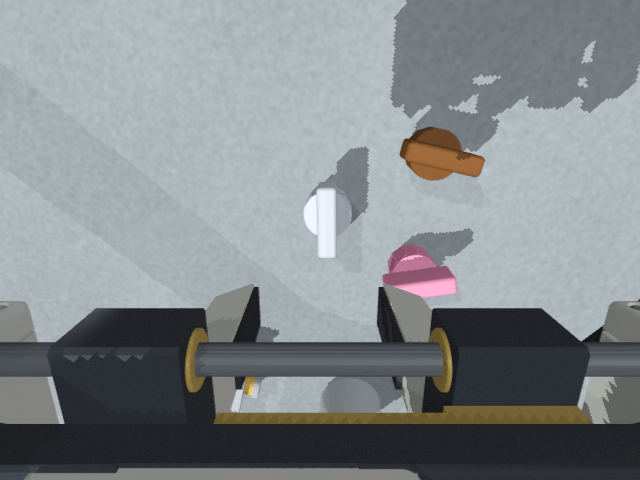

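View pics/w_hdc.png

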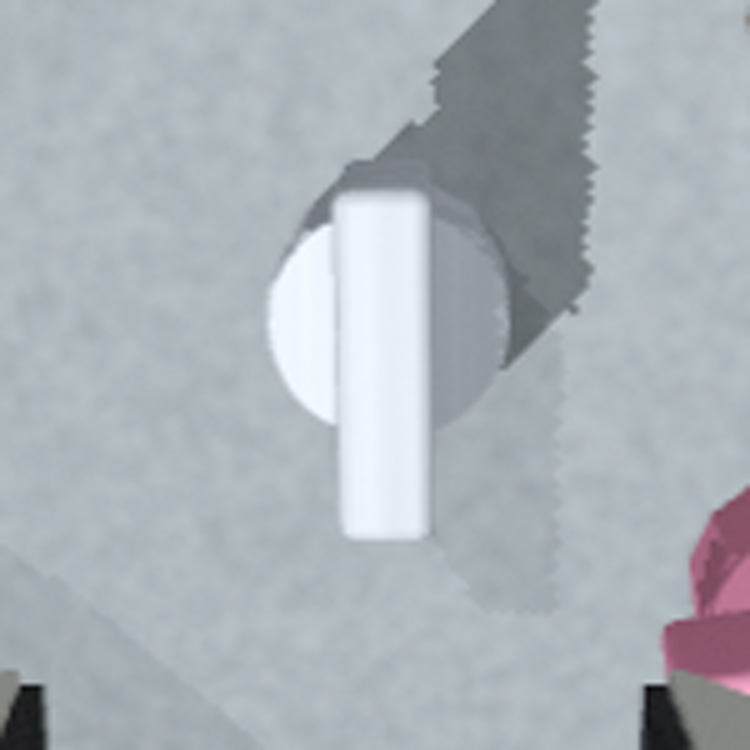

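The silver handle is at (327,222) and its bar runs straight up and down in the picture, so the jaws line up across it. The tool has picked up a 2.9° tilt from the fast moves. I have plenty of time, so I'll test which motions affect it before gripping.

Request:
drive_tool:
  moves:
    - {"offset": [0,0,6],"yaw": 0,"claw": 0.4}
    - {"offset": [0,0,0],"yaw": 0,"claw": 0.4}

```text
clock: 16.25
ee_pos: [0.5301, 0.2788, 0.2149]
ee_rot: [178.9, 2.8, 41.8]
wrist_force: [0.1, -0.5, -0.3]
width: 0.0556
```

Request:
drive_tool:
  moves:
    - {"offset": [0,0,-6],"yaw": 0,"claw": 0.4}
    - {"offset": [0,0,0],"yaw": 0,"claw": 0.4}

```text
clock: 16.5
ee_pos: [0.5303, 0.2781, 0.1545]
ee_rot: [178.9, 2.7, 41.7]
wrist_force: [-0.9, -0.3, -0.7]
width: 0.0547
```

Request:
drive_tool:
  moves:
    - {"offset": [0,-6,0],"yaw": 0,"claw": 0.4}
    - {"offset": [0,0,0],"yaw": 0,"claw": 0.4}

```text
clock: 16.75
ee_pos: [0.5318, 0.2173, 0.1577]
ee_rot: [178.8, 2.6, 41.7]
wrist_force: [0.5, 0.1, 0.9]
width: 0.0549
```

Request:
drive_tool:
  moves:
    - {"offset": [0,6,0],"yaw": 0,"claw": 0.4}
    - {"offset": [0,0,0],"yaw": 0,"claw": 0.4}

```text
clock: 17.0
ee_pos: [0.5341, 0.2789, 0.1621]
ee_rot: [178.7, 2.2, 41.5]
wrist_force: [-0.2, -0.0, -0.3]
width: 0.0548
```

Request:
drive_tool:
  moves:
    - {"offset": [0,-5,0],"yaw": 0,"claw": 0.4}
    - {"offset": [0,-5,0],"yaw": 0,"claw": 0.4}
    - {"offset": [0,-5,0],"yaw": 0,"claw": 0.4}
    - {"offset": [0,0,0],"yaw": 0,"claw": 0.4}

```text
clock: 17.5
ee_pos: [0.5364, 0.1269, 0.1681]
ee_rot: [178.4, 1.8, 41.7]
wrist_force: [0.2, 1.0, -0.5]
width: 0.0551
```

Request:
drive_tool:
  moves:
    - {"offset": [0,5,0],"yaw": 0,"claw": 0.4}
    - {"offset": [0,0,0],"yaw": 0,"claw": 0.4}
    - {"offset": [0,5,0],"yaw": 0,"claw": 0.4}
    - {"offset": [0,0,0],"yaw": 0,"claw": 0.4}
    - {"offset": [0,5,0],"yaw": 0,"claw": 0.4}
    - {"offset": [0,0,0],"yaw": 0,"claw": 0.4}

```text
clock: 18.25
ee_pos: [0.5391, 0.2813, 0.1737]
ee_rot: [178.2, 1.4, 41.6]
wrist_force: [0.4, -1.4, 0.3]
width: 0.0552
```

Request:
drive_tool:
  moves:
    - {"offset": [-5,0,0],"yaw": 0,"claw": 0.4}
    - {"offset": [-5,0,0],"yaw": 0,"claw": 0.4}
    - {"offset": [0,0,0],"yaw": 0,"claw": 0.4}

```text
clock: 18.62
ee_pos: [0.437, 0.2782, 0.1737]
ee_rot: [178.1, 1.5, 41.6]
wrist_force: [0.5, 0.4, -0.3]
width: 0.0548
```

Request:
drive_tool:
  moves:
    - {"offset": [5,0,0],"yaw": 0,"claw": 0.4}
    - {"offset": [5,0,0],"yaw": 0,"claw": 0.4}
    - {"offset": [0,0,0],"yaw": 0,"claw": 0.4}

```text
clock: 19.0
ee_pos: [0.5419, 0.2751, 0.1756]
ee_rot: [177.9, 1.3, 41.6]
wrist_force: [-1.0, 0.4, 0.4]
width: 0.055
```

Request:
drive_tool:
  moves:
    - {"offset": [0,0,0],"yaw": -10,"claw": 0.4}
    - {"offset": [0,0,0],"yaw": -10,"claw": 0.4}
    - {"offset": [0,0,0],"yaw": 0,"claw": 0.4}

```text
clock: 19.38
ee_pos: [0.543, 0.2722, 0.1759]
ee_rot: [177.8, 1.4, 20.9]
wrist_force: [0.4, 0.0, 0.4]
width: 0.0548
```

Request:
drive_tool:
  moves:
    - {"offset": [0,0,0],"yaw": 10,"claw": 0.4}
    - {"offset": [0,0,0],"yaw": 10,"claw": 0.4}
    - {"offset": [0,0,0],"yaw": 0,"claw": 0.4}

```text
clock: 19.75
ee_pos: [0.5429, 0.2709, 0.1767]
ee_rot: [177.8, 1.4, 42.0]
wrist_force: [0.4, -0.2, 0.1]
width: 0.055
```

```bash
python3 - <<'E'
from h import *
import pickle
s,c=pickle.load(open("pics/w_hd.pkl","rb"))
P=lambda u,v,z: ray(c,*un(u,v,250,150,5),z)
k=[P(*q,.058) for q in [(335,191),(430,191),(431,541),(341,541)]]
print(np.mean(k,0),np.linalg.norm(k[0]-k[1]),np.linalg.norm(k[1]-k[2]),ang(k[0],k[3]),ang(k[1],k[2]))
# hub top (z .028) left/right extremes
a,b=P(268,325,.028),P(511,325,.028); print("hub",(a+b)/2,np.linalg.norm(a-b))
s=monitor.observe(); print(s["ee_pos"],s["ee_rot"],s["joint_positions"])
E
```

```text
[0.53054002 0.28188014 0.058     ] 0.01493691526811346 0.0590279593934 -47.1850107069379 -47.06294225248758
hub [0.53074011 0.2817187  0.028     ] 0.04311594643410087
[0.54293897 0.27091084 0.17665459] [177.79376952   1.35085177  42.04329538] [ 20.79305491  29.24196349  73.79328966  -2.6082436   77.43633923
 -20.69832468]
```

The handle is at (0.5306, 0.2818) with its bar yaw at −47.1°. The measured bar is 59 × 15 mm, matching its stated size. Descending in small rows.

Request:
drive_tool:
  moves:
    - {"offset": [-1.2,0.85,-1],"yaw": 0.9,"claw": 0.4}
    - {"offset": [0,0,-3],"yaw": 0,"claw": 0.4}
    - {"offset": [0,0,0],"yaw": 0,"claw": 0.4}
    - {"offset": [0,0,-3],"yaw": 0,"claw": 0.4}
    - {"offset": [0,0,0],"yaw": 0,"claw": 0.4}
    - {"offset": [0,0,-3],"yaw": 0,"claw": 0.4}
    - {"offset": [0,0,0],"yaw": 0,"claw": 0.4}

```text
clock: 20.62
ee_pos: [0.535, 0.2802, 0.0833]
ee_rot: [177.5, 0.7, 42.5]
wrist_force: [0.1, -0.2, 1.3]
width: 0.0551
```

```bash
python3 - <<'E'
from h import *
s,c,im=shot("wrist","w_hd2"); print(s["ee_pos"],s["ee_rot"]); 
E
```

```text
[0.53496765 0.28017015 0.08331496] [177.52655254   0.73689662  42.48475559]
```

View pics/w_hd2.png

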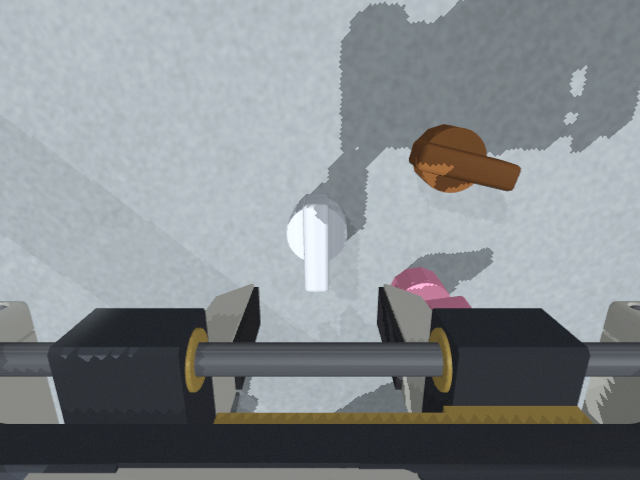

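```bash
python3 - <<'E'
from h import *
import pickle
s,c=pickle.load(open("pics/w_hd.pkl","rb"))
t=np.array([.5306,.2818])
y=np.radians(42.9); R=np.array([[np.cos(y),np.sin(y)],[np.sin(y),-np.cos(y)]])
for n,q in dict(pinkL=(383,285,.058),pinkTL=(388,278,.058),pinkR=(455,290,.058),hubL=(389,263,.028),brownL=(402,150,.058)).items():
    p=ray(c,*q); print(n,p, "tool rel mm",R.T@(p[:2]-t)*1000)
E
```

```text
pinkL [0.60240304 0.27449046 0.058     ] tool rel mm [47.62305514 54.23237871]
pinkTL [0.60083901 0.28196914 0.058     ] tool rel mm [51.56822499 47.68925757]
pinkR [0.64977715 0.31265197 0.058     ] tool rel mm [108.30395501  58.52598269]
hubL [0.60333174 0.28612218 0.028     ] tool rel mm [56.22131523 46.34382669]
brownL [0.53330939 0.36344067 0.058     ] tool rel mm [ 57.55924945 -57.96095868]
```

Request:
drive_tool:
  moves:
    - {"offset": [-0.3,-0.05,-2.5],"yaw": 0.3,"claw": 0.45}
    - {"offset": [0,0,0],"yaw": 0,"claw": 0.45}
    - {"offset": [0,0,-2.5],"yaw": 0,"claw": 0.45}
    - {"offset": [0,0,0],"yaw": 0,"claw": 0.45}

```text
clock: 21.18
ee_pos: [0.5402, 0.2828, 0.0454]
ee_rot: [177.1, -0.4, 42.7]
wrist_force: [0.4, -0.2, 0.5]
width: 0.0503
```

```bash
python3 - <<'E'
from h import *
from scipy.spatial.transform import Rotation as Ro
s=monitor.observe(); t=s["ee_pos"]; R=Ro.from_euler("xyz",s["ee_rot"],degrees=True).as_matrix()
print(t,s["ee_rot"],"grip pt",t-R[:,2]*.055,"err mm (handle-grip)",(np.array([.5306,.2818])-(t-R[:,2]*.055)[:2])*1000)
E
```

```text
[0.54017879 0.28280625 0.0454333 ] [177.08910683  -0.37969674  42.745121  ] grip pt [0.53801572 0.28461035 0.10036113] err mm (handle-grip) [-7.41571703 -2.81034833]
```

Request:
drive_tool:
  moves:
    - {"offset": [-0.75,-0.3,0],"yaw": 0,"claw": 0.45}
    - {"offset": [0,0,-1],"yaw": 0,"claw": 0.45}
    - {"offset": [-0.1,0,-1],"yaw": 0,"claw": 0.45}
    - {"offset": [0,0,0],"yaw": 0,"claw": 0.45}

```text
clock: 21.68
ee_pos: [0.5336, 0.2806, 0.029]
ee_rot: [176.9, -0.8, 42.7]
wrist_force: [-0.9, -0.2, -1.2]
width: 0.0506
```

```bash
cat > g.py <<'E'
from h import *
from scipy.spatial.transform import Rotation as Ro
import sys
H=np.array([float(sys.argv[1]),float(sys.argv[2])])
s=monitor.observe(); t=s["ee_pos"]; R=Ro.from_euler("xyz",s["ee_rot"],degrees=True).as_matrix()
print(t,s["ee_rot"],"tip z",t[2]+.04,"err mm",(H-(t-R[:,2]*.055)[:2])*1000, s["wrist_force"],s["width"])
E
python3 g.py .5306 .2818; python3 -c "
from h import *
s,c,im=shot('wrist','w_hd3')"
```

```text
[0.53362266 0.28064518 0.02896446] [176.94122376  -0.75531014  42.74508566] tip z 0.06896446402349513 err mm [-0.49900372 -0.50905901] [-0.92988764 -0.23618477 -1.17240578] 0.050602723699343606
```

View pics/w_hd3.png

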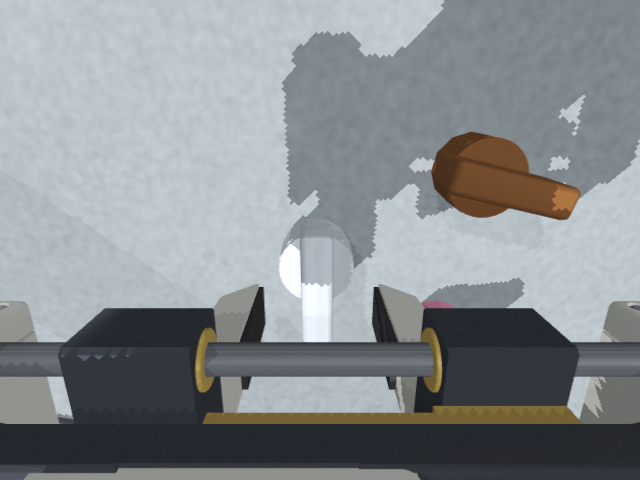

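Request:
drive_tool:
  moves:
    - {"offset": [-0.1,-0.05,-1],"yaw": 0.2,"claw": 0.45}
    - {"offset": [-0.1,-0.05,-1],"yaw": 0,"claw": 0.45}
    - {"offset": [-0.1,0,-1],"yaw": 0,"claw": 0.45}
    - {"offset": [-0.1,0,0],"yaw": 0,"claw": 0.45}

```text
clock: 22.22
ee_pos: [0.5295, 0.2795, -0.0033]
ee_rot: [176.9, -0.7, 43.0]
wrist_force: [-0.2, -0.3, 0.3]
width: 0.0503
```

```bash
python3 g.py .5306 .2818
```

```text
[ 0.52952053  0.27949903 -0.00329429] [176.94556037  -0.74227364  42.95136893] tip z 0.03670571102804461 err mm [3.59713058 0.64072475] [-0.16586836 -0.28281435  0.30889817] 0.050260743005686406
```

Request:
drive_tool:
  moves:
    - {"offset": [0.35,0.05,-0.3],"yaw": 0,"claw": 0.45}
    - {"offset": [0,0,0],"yaw": 0,"claw": 0.45}

```text
clock: 22.48
ee_pos: [0.5335, 0.2802, -0.0063]
ee_rot: [176.9, -0.8, 43.0]
wrist_force: [-0.7, -0.5, 0.4]
width: 0.0507
```

```bash
python3 g.py .5306 .2818;  python3 -c "
from h import *
s,c,im=shot('wrist','w_hd4')"
```

```text
[ 0.53351441  0.28021747 -0.00627658] [176.93357801  -0.77438008  42.95527554] tip z 0.033723420151755 err mm [-0.36629799 -0.06498613] [-0.67866593 -0.54340381  0.38165406] 0.05073836244160061
```

View pics/w_hd4.png

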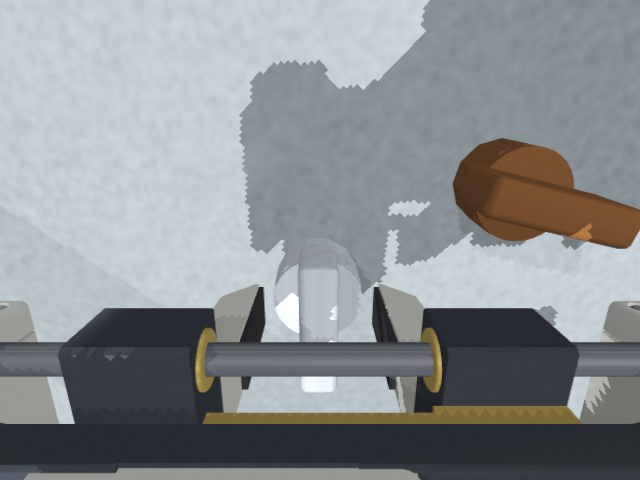

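The bar sits midway between the pads. Closing.

Request:
drive_tool:
  moves:
    - {"offset": [0,0,0],"yaw": 0,"claw": 0.6}
    - {"offset": [0,0,0],"yaw": 0,"claw": 0.8}
    - {"offset": [0,0,0],"yaw": 0,"claw": 0.9}
    - {"offset": [0,0,0],"yaw": 0,"claw": 0.9}
    - {"offset": [0,0,0],"yaw": 0,"claw": 0.9}
  newtons: 45

```text
clock: 23.15
ee_pos: [0.5338, 0.2803, -0.0053]
ee_rot: [176.9, -0.8, 43.0]
wrist_force: [-0.8, -0.3, -0.2]
width: 0.0158
```

```bash
python3 g.py .5306 .2818;  python3 -c "
from h import *
s,c,im=shot('wrist','w_hd5')"
```

```text
[ 0.53377814  0.28034467 -0.00531346] [176.90425439  -0.8374566   42.96365325] tip z 0.0346865353840042 err mm [-0.56640767 -0.17119435] [-0.84016633 -0.278429   -0.20364311] 0.015829586679514947
```

View pics/w_hd5.png

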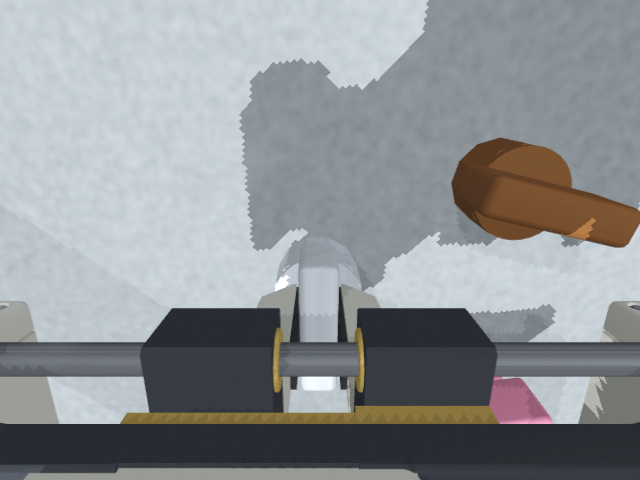

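Gripped at 15.8 mm, the bar's width. Lifting.

Request:
drive_tool:
  moves:
    - {"offset": [0,0,1],"yaw": 0,"claw": 0.9}
    - {"offset": [0,0,2.5],"yaw": 0,"claw": 0.9}
    - {"offset": [0,0,2.5],"yaw": 0,"claw": 0.9}
    - {"offset": [0,0,2.5],"yaw": 0,"claw": 0.9}
    - {"offset": [0,0,2.5],"yaw": 0,"claw": 0.9}
    - {"offset": [0,0,0],"yaw": 0,"claw": 0.9}

```text
clock: 23.95
ee_pos: [0.5327, 0.2801, 0.1093]
ee_rot: [177.0, -0.8, 43.0]
wrist_force: [0.1, 0.9, -1.1]
width: 0.0156
```

Request:
drive_tool:
  moves:
    - {"offset": [0.15,-2.5,0],"yaw": -2,"claw": 0.9}
    - {"offset": [0.15,-2.5,0],"yaw": -2,"claw": 0.9}
    - {"offset": [0.15,-2.5,0],"yaw": -2,"claw": 0.9}
    - {"offset": [0.15,-2.5,0],"yaw": -2,"claw": 0.9}
    - {"offset": [0.15,-2.5,0],"yaw": -2,"claw": 0.9}
    - {"offset": [0.15,-2.5,0],"yaw": -2,"claw": 0.9}
    - {"offset": [0.15,-2.5,0],"yaw": -2,"claw": 0.9}
    - {"offset": [0.15,-2.5,0],"yaw": -1,"claw": 0.9}
    - {"offset": [0,-2,0],"yaw": 0,"claw": 0.9}
    - {"offset": [0,0,0],"yaw": 0,"claw": 0.9}

```text
clock: 25.2
ee_pos: [0.537, 0.053, 0.0974]
ee_rot: [177.4, 0.2, 27.5]
wrist_force: [-0.2, 0.3, -2.6]
width: 0.0159
```

```bash
python3 g.py .5461 .0554;  python3 -c "
from h import *
s,c,im=shot('wrist','w_st'); crop(im,240,200,160,200,3,'w_stc')
s,c,im=shot('side','s_st'); p=proj(c,[.5461,.0553,.09]).astype(int); crop(im,p[0]-80,p[1]-60,160,120,5,'s_stc')"
```

```text
[0.53697158 0.05296607 0.09741017] [1.77426024e+02 1.58940978e-01 2.74970889e+01] tip z 0.1374101703018101 err mm [10.13363429  0.17257343] [-0.20041021  0.34858368 -2.5914028 ] 0.015928564242659538
```

View pics/w_stc.png

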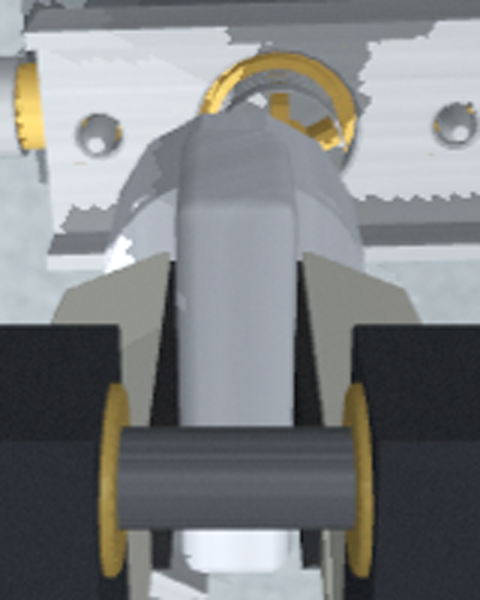

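View pics/s_stc.png

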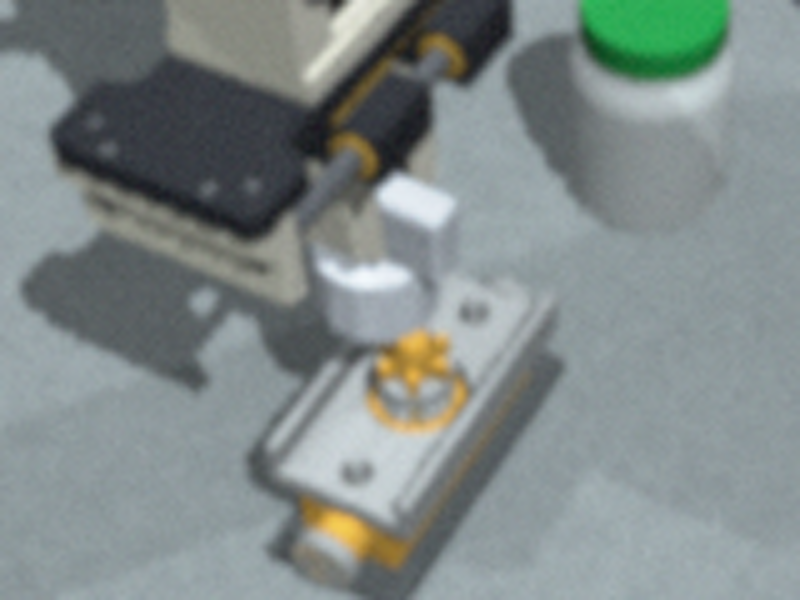

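```bash
cat > hp.py <<'E'
from h import *
from scipy.spatial.transform import Rotation as Ro
H0=np.array([.5306,.2818,0]); T0=np.array([.53378,.28034,-.0053]); R0=Ro.from_euler("xyz",[176.904,-.837,42.964],degrees=True).as_matrix()
S=np.array([.5461,.0554]); 
def hp(s):
    t=s["ee_pos"]; R=Ro.from_euler("xyz",s["ee_rot"],degrees=True).as_matrix(); D=R@R0.T
    h=t+D@(H0-T0); b=D@np.array([np.cos(np.radians(-47.1)),np.sin(np.radians(-47.1)),0])
    print("t",t.round(4),"rot",s["ee_rot"].round(2),"F",s["wrist_force"].round(1),"w",round(s["width"],4))
    print("handle",h.round(4),"stem z mm",round((h[2]-.035)*1000,1),"tilt",np.degrees(np.arccos(D[2,2])).round(2),"baryaw",ang([0,0],b).round(2),"err to stem mm",((S-h[:2])*1000).round(2))
    return h,D
if __name__=="__main__": hp(monitor.observe())
E
python3 - <<'E'
from hp import *
import pickle
s,c=pickle.load(open("pics/w_st.pkl","rb"))
h,D=hp(s)
P=lambda u,v,z: ray(c,*un(u,v,240,200,3),z)
k=[P(*q,h[2]+.058) for q in [(178,206),(298,204),(290,571),(183,571)]]
print(np.mean(k,0),np.linalg.norm(k[0]-k[1]),np.linalg.norm(k[1]-k[2]),ang(k[0],k[3]),ang(k[1],k[2]))
print("pred top centre",h+D@[0,0,.058])
E
```

```text
t [0.537  0.053  0.0974] rot [1.7743e+02 1.6000e-01 2.7500e+01] F [-0.2  0.3 -2.6] w 0.0159
handle [0.5344 0.0552 0.1028] stem z mm 67.8 tilt 1.12 baryaw -62.57 err to stem mm [11.7   0.18]
[0.53540323 0.0554878  0.16076178] 0.015334977496167013 0.05866309476737931 -62.849849219418935 -62.58706966562815
pred top centre [0.53553869 0.05521757 0.16075061]
```

Request:
drive_tool:
  moves:
    - {"offset": [0.6,0,0],"yaw": 0.7,"claw": 0.9}
    - {"offset": [0.55,0,0],"yaw": 0,"claw": 0.9}
    - {"offset": [0,0,0],"yaw": 0,"claw": 0.9}

```text
clock: 25.68
ee_pos: [0.5494, 0.0562, 0.0973]
ee_rot: [177.5, 0.1, 28.5]
wrist_force: [0.1, -1.0, -1.7]
width: 0.0158
```

```bash
python3 hp.py
```

```text
t [0.5494 0.0562 0.0973] rot [1.7746e+02 1.2000e-01 2.8470e+01] F [ 0.1 -1.  -1.7] w 0.0158
handle [0.5468 0.0584 0.1026] stem z mm 67.6 tilt 1.11 baryaw -61.6 err to stem mm [-0.73 -3.03]
```

Request:
drive_tool:
  moves:
    - {"offset": [-0.1,-0.3,-1],"yaw": 0,"claw": 0.9}
    - {"offset": [-0.1,0,-1],"yaw": 0,"claw": 0.9}
    - {"offset": [0,0,0],"yaw": 0,"claw": 0.9}

```text
clock: 26.05
ee_pos: [0.5466, 0.0534, 0.0753]
ee_rot: [177.5, 0.2, 28.5]
wrist_force: [-1.0, -1.5, -1.9]
width: 0.0156
```

```bash
python3 hp.py
```

```text
t [0.5466 0.0534 0.0753] rot [177.5    0.19  28.5 ] F [-1.  -1.5 -1.9] w 0.0156
handle [0.544  0.0556 0.0806] stem z mm 45.6 tilt 1.19 baryaw -61.57 err to stem mm [ 2.13 -0.17]
```

Request:
drive_tool:
  moves:
    - {"offset": [0.2,0,-0.3],"yaw": 0,"claw": 0.9}
    - {"offset": [0,0,0],"yaw": 0,"claw": 0.9}

```text
clock: 26.3
ee_pos: [0.5487, 0.0533, 0.0721]
ee_rot: [177.5, 0.2, 28.5]
wrist_force: [0.1, 0.1, -2.6]
width: 0.0155
```

```bash
python3 hp.py;  python3 -c "
from h import *
s,c,im=shot('wrist','w_st2'); crop(im,240,200,160,200,3,'w_st2c')
s,c,im=shot('side','s_st2'); p=proj(c,[.5461,.0553,.07]).astype(int); crop(im,p[0]-50,p[1]-40,100,80,8,'s_st2c')"
```

```text
t [0.5487 0.0533 0.0721] rot [177.5    0.19  28.49] F [ 0.1  0.1 -2.6] w 0.0155
handle [0.5461 0.0555 0.0774] stem z mm 42.4 tilt 1.19 baryaw -61.58 err to stem mm [-0.05 -0.12]
```

View pics/s_st2c.png

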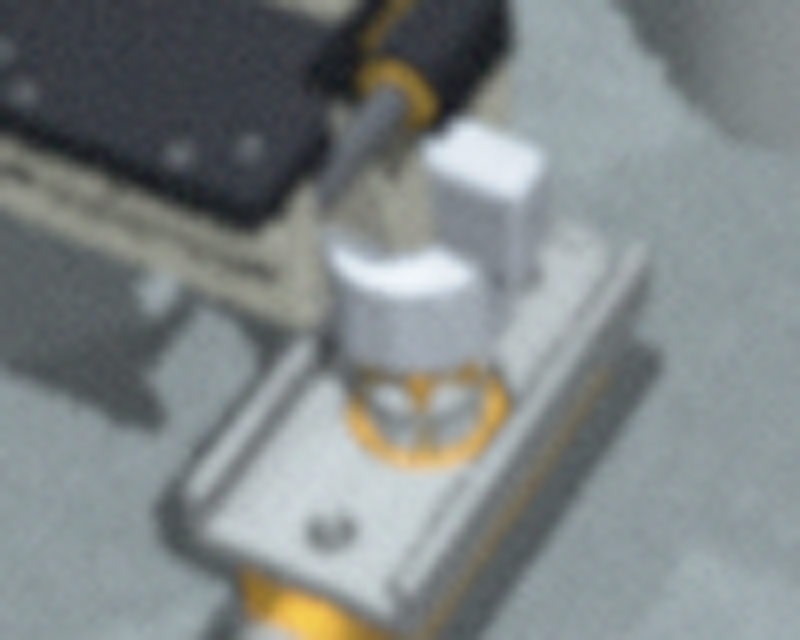

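View pics/w_st2c.png

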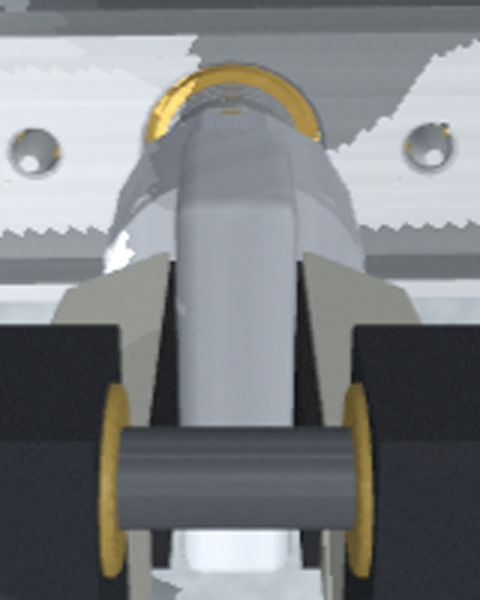

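The handle is directly over the stem (predicted error below 0.2 mm, bar yaw −61.6°). Lowering in small steps.

Request:
drive_tool:
  moves:
    - {"offset": [0,0,-0.4],"yaw": 0,"claw": 0.9}
    - {"offset": [0,0,-0.4],"yaw": 0,"claw": 0.9}
    - {"offset": [0,0,0],"yaw": 0,"claw": 0.9}

```text
clock: 26.78
ee_pos: [0.549, 0.0533, 0.0641]
ee_rot: [177.5, 0.1, 28.5]
wrist_force: [0.9, 0.3, -1.4]
width: 0.0153
```

```bash
python3 hp.py
```

```text
t [0.549  0.0533 0.0641] rot [1.7747e+02 1.4000e-01 2.8490e+01] F [ 0.9  0.3 -1.4] w 0.0153
handle [0.5464 0.0555 0.0695] stem z mm 34.5 tilt 1.13 baryaw -61.58 err to stem mm [-0.29 -0.1 ]
```

Request:
drive_tool:
  moves:
    - {"offset": [-0.03,0,-0.4],"yaw": 0,"claw": 0.9}
    - {"offset": [0,0,-0.4],"yaw": 0,"claw": 0.9}
    - {"offset": [0,0,0],"yaw": 0,"claw": 0.9}

```text
clock: 27.15
ee_pos: [0.5486, 0.0533, 0.0555]
ee_rot: [177.5, 0.1, 28.5]
wrist_force: [-0.0, -0.2, -1.5]
width: 0.0157
```

```bash
python3 hp.py
```

```text
t [0.5486 0.0533 0.0555] rot [1.7747e+02 1.4000e-01 2.8490e+01] F [-0.  -0.2 -1.5] w 0.0157
handle [0.546  0.0555 0.0608] stem z mm 25.8 tilt 1.13 baryaw -61.58 err to stem mm [ 0.08 -0.13]
```

It has meshed at 25.8 mm, below the 30 mm of tooth on tooth, with no resistance. Continuing onto the collar.

Request:
drive_tool:
  moves:
    - {"offset": [0,0,-0.4],"yaw": 0,"claw": 0.9}
    - {"offset": [0,0,-0.4],"yaw": 0,"claw": 0.9}
    - {"offset": [0,0,-0.2],"yaw": 0,"claw": 0.9}
  newtons: 60

```text
clock: 27.52
ee_pos: [0.549, 0.0533, 0.0461]
ee_rot: [177.4, 0.1, 28.5]
wrist_force: [-3.1, -0.4, 7.1]
width: 0.0154
```

```bash
python3 hp.py
```

```text
t [0.549  0.0533 0.0461] rot [1.7743e+02 8.0000e-02 2.8490e+01] F [-3.1 -0.4  7.1] w 0.0154
handle [0.5464 0.0555 0.0515] stem z mm 16.5 tilt 1.05 baryaw -61.57 err to stem mm [-0.33 -0.13]
```

Request:
drive_tool:
  moves:
    - {"offset": [-0.03,0,-0.3],"yaw": 0,"claw": 0.9}
    - {"offset": [0,0,-0.2],"yaw": 0,"claw": 0.9}

```text
clock: 27.78
ee_pos: [0.5491, 0.0533, 0.0433]
ee_rot: [177.4, 0.0, 28.5]
wrist_force: [-7.5, 1.3, 22.6]
width: 0.0158
```

```bash
python3 hp.py
```

```text
t [0.5491 0.0533 0.0433] rot [177.36   0.    28.51] F [-7.5  1.3 22.6] w 0.0158
handle [0.5465 0.0555 0.0487] stem z mm 13.7 tilt 0.95 baryaw -61.56 err to stem mm [-0.39 -0.12]
```

Request:
drive_tool:
  moves:
    - {"offset": [-0.08,0,-0.2],"yaw": 0,"claw": 0.9}
    - {"offset": [-0.04,0,-0.25],"yaw": 0,"claw": 0.9}

```text
clock: 28.02
ee_pos: [0.5493, 0.0533, 0.0434]
ee_rot: [177.2, -0.2, 28.5]
wrist_force: [-8.4, -0.1, 23.1]
width: 0.0154
```

```bash
python3 hp.py; python3 - <<'E'
from h import *
s,c,im=shot('side','s_fin'); p=proj(c,[.5461,.0553,.06]).astype(int); crop(im,p[0]-50,p[1]-40,100,80,8,'s_finc')
s,c,im=shot('wrist','w_fin'); crop(im,200,180,240,220,3,'w_finc')
E
python3 hp.py
```

```text
t [0.5493 0.0533 0.0434] rot [177.2   -0.23  28.53] F [-8.4 -0.1 23.1] w 0.0154
handle [0.5466 0.0555 0.0487] stem z mm 13.7 tilt 0.67 baryaw -61.54 err to stem mm [-0.55 -0.1 ]
t [0.5493 0.0533 0.0434] rot [177.2   -0.24  28.53] F [-7.6 -0.  20.8] w 0.0159
handle [0.5466 0.0555 0.0487] stem z mm 13.7 tilt 0.67 baryaw -61.53 err to stem mm [-0.52 -0.13]
```

View pics/s_finc.png

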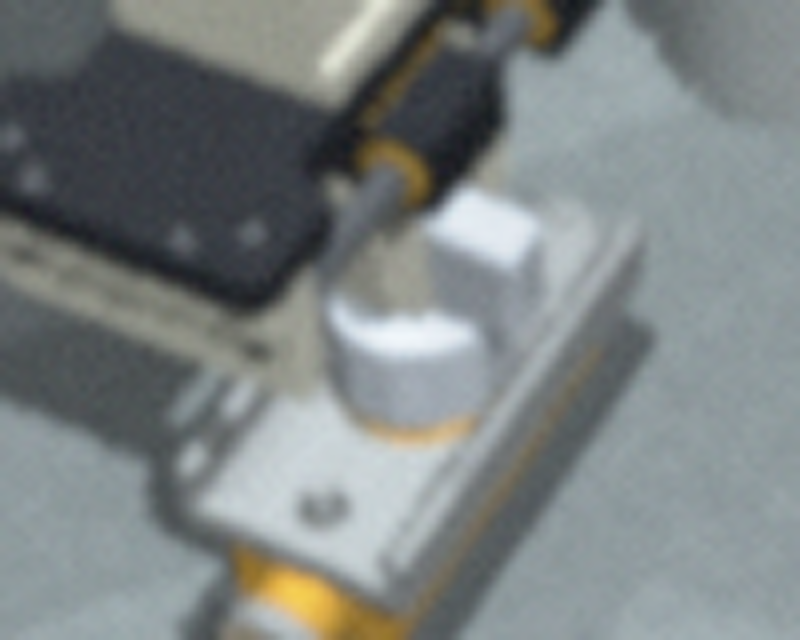

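View pics/w_finc.png

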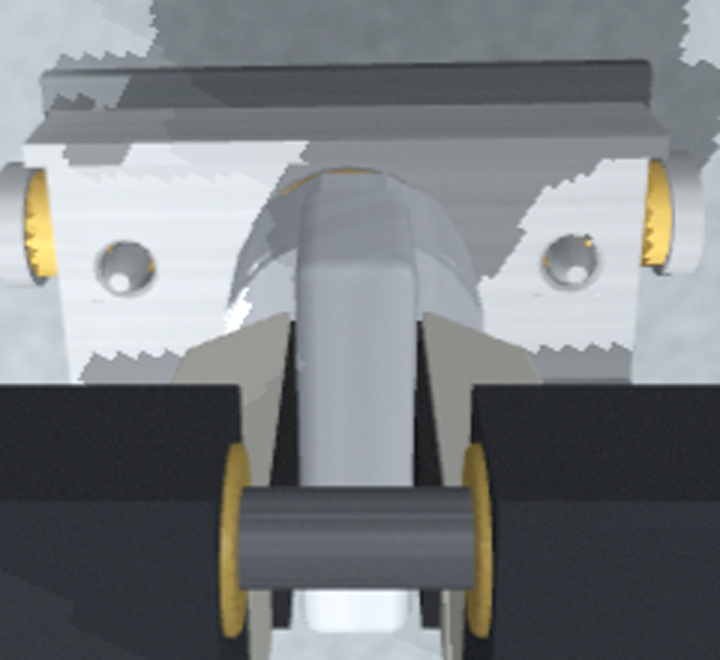

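The side crop shows the hub down near the plate floor, and the push is steady at 21–23 N, well above the spring's roughly 10 N. That means the socket is on its hard stop. Handing in.

```bash
python3 -c "
from h import *
from hp import hp
ctrl.sign_off(); hp(monitor.observe()); print(monitor.observe()['clock'])"
```

```text
the job is handed in; nothing more can be done
the job is handed in; nothing more can be done
```

The trim is fitted and I handed the job in at about 28 s, with the gripper still holding the handle hard down. Sign-off gives no verdict and refused any reading after it, so the last second was not observed.

**Backplate:** I lowered the larger plate over both pins, released it, and backed off. The pictures afterwards show both pins centred in their holes and the plate lying flat, with its yaw within about 0.1° of the valve's.

**Handle:** The silver handle slid past tooth-top height with no resistance and bottomed out. Its height above the valve face is about 13.7 mm, against 14 mm for fully home. It is about 0.5 mm off the stem axis and tilted about 0.7°. I estimated these figures from the hand pose and camera measurements.

**Push:** The wrist force held at 21–23 N upward, well above the spring's roughly 10 N, so the handle is on its stop. About 8 N of sideways push remained.

**Bystanders:** The jar, the yellow box and the white coupling were never approached closely. I did not measure their positions again at the end.

**Disagreements with the description:**
- **Finger length:** the finger ends sit about 40 mm short of the reported TCP. My first attempt to grip the plate closed on air above it. I measured the offset from the wrist picture and corrected for it.
- **Tool drift:** fast moves tilted the tool by up to about 3° and shifted it sideways. I compensated with small steps and repeated checks, but did not remove all of the tilt.

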